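Pack and lock the microscope accessory tray

TASK

Pack the microscope accessories for transport: slide the white retaining bar back towards the robot, clear of the foam, then press every part lying on the bench into the foam cutout of its own shape (same colour dot) until its plate is fully home and flush, then slide the bar forward over their tails until its black lines stand on the green lines. Then lock the tray: first turn the red wing knob back (anticlockwise) until it clicks down into its thread start, never forcing it forward before that, and then turn it forward (clockwise) until it is tight at its stop. Leave the slide box, petri dish and bottle where they are.

Things in the scene. Friction and masses are not known exactly. Their poses are not given: they have to be found in the camera images.
- bracket_c (a point): Bracket: an aluminium L with a red grip, about 120 g; may be absent. Plate 16 mm thick: a beam 18 mm wide along x from x=-60 (tail) to +50, with a foot 20 mm wide (x from +30 to +50) reaching out to y=+27. On it stands the red grip block, 40 (x) x 16 (y) x 24 mm high, at x=y=0. This point lies in the middle of the grip in plan, 20 mm above the part's underside (total height 40 mm); z is up.
- seat_bracket (a point): Where bracket_c must be, with the same axes, when that part is home in its own foam block (marked with a red dot). This point is 30 mm above the block's underside and 4 mm above the foam's top. The cutout has the part's outline, 2 mm clearance all round, 16 mm deep, orange floor.
- tkey_c (a point): T-key: a steel T with a yellow grip, about 120 g; may be absent. Plate 16 mm thick: a beam 18 mm wide along x from x=-60 (tail) to +50, with a crossbar 18 mm wide (x from +32 to +50) reaching y=-26 to +26. On it stands the yellow grip block, 40 (x) x 16 (y) x 24 mm high, at x=y=0. This point lies in the middle of the grip in plan, 20 mm above the part's underside (total height 40 mm); z is up.
- seat_tkey (a point): Where tkey_c must be, with the same axes, when that part is home in its own foam block (marked with a yellow dot). This point is 30 mm above the block's underside and 4 mm above the foam's top. The cutout has the part's outline, 2 mm clearance all round, 16 mm deep, orange floor.
- filter_c (a point): Filter slide: a grey paddle with a round green glass with a blue grip, about 120 g; may be absent. Plate 16 mm thick: a beam 18 mm wide along x from x=-60 (tail) to +50, with a square plate (x from +6 to +50, y from -22 to +22). On it stands the blue grip block, 40 (x) x 16 (y) x 24 mm high, at x=y=0. This point lies in the middle of the grip in plan, 20 mm above the part's underside (total height 40 mm); z is up.
- seat_filter (a point): Where filter_c must be, with the same axes, when that part is home in its own foam block (marked with a blue dot). This point is 30 mm above the block's underside and 4 mm above the foam's top. The cutout has the part's outline, 2 mm clearance all round, 16 mm deep, orange floor.
- cross_c (a point): Stage cross: a brass cross with a green grip, about 120 g; may be absent. Plate 16 mm thick: a beam 18 mm wide along x from x=-60 (tail) to +50, with a crossbar 18 mm wide (x from +12 to +30) reaching y=-26 to +26. On it stands the green grip block, 40 (x) x 16 (y) x 24 mm high, at x=y=0. This point lies in the middle of the grip in plan, 20 mm above the part's underside (total height 40 mm); z is up.
- seat_cross (a point): Where cross_c must be, with the same axes, when that part is home in its own foam block (marked with a green dot). This point is 30 mm above the block's underside and 4 mm above the foam's top. The cutout has the part's outline, 2 mm clearance all round, 16 mm deep, orange floor.
- tray: Fixed blue tray plate, 222 (x) x 410 (y) x 8 mm, with four dark grey foam blocks (150 x 68 x 26 mm) side by side on it in any order. A part is home when its plate is flush with the foam. Foam lips pinch its beam under the grip, so it does not drop in by its own weight: press it down with about 5 to 15 N. Origin: underside, 25 mm beyond (+x) and 35 mm right (-y) of the plate's middle.
- bar_grip (a point): Centre of the black grip block (30 along x, the sliding direction, x 16 wide x 30 mm high) on the white retaining bar. The bar, 300 x 18 x 6 mm, spans all foam blocks 4 mm above the foam and slides along the tray's x axis. The bar's top face is 15 mm below this point.
- bar (a joint): Travel of the retaining bar in m along +x of the tray (away from the robot): stops at 0 and 0.075, starts at 0.052 to 0.072. Below 0.03 it is clear of the foam. Slides with about 2 N, stays where left. At 0.058 the black lines at the bar's ends stand on the green lines of the side rails and the bar lies over the parts' tails; a part that stands proud blocks it.
- bar_mark (a point): Where bar_grip is when the bar is at the green lines.
- knob_wing (a point): Centre of the red wing (56 long x 14 wide x 28 mm high) of the lock knob, on its vertical axis. The wing stands on a round black disc 56 mm across, whose top is 14 mm below this point. x runs along the wing; the end with a white stripe is +x.
- knob (a joint): Turn of the lock knob in rad, growing clockwise seen from above (forward). Starts at 0.3 to 0.8, its lug riding on the brass thread. Turned back past about -0.4 (stop at -0.7) the lug comes off the thread's end and the knob clicks down. Turned forward without that, it jams at about 1.2. After the click it turns forward to its tight stop at 2.9. Takes about 0.1 N m; stays where left.
- knob_drop (a joint): How far the lock knob has dropped, in m: 0 riding on the thread, 0.007 after the click. A spring of about 3 N pushes it down; fingers that grip the wing can hold it up, so let go of it when it is turned back, to let it drop.
- slidebox: Blue and white slide box, 72 x 102 x 36 mm, bystander; origin under its middle.
- petri: Clear closed petri dish, 90 mm across, 30 mm high, bystander; origin under its middle.
- reagent: Amber reagent bottle, 60 mm across, 130 mm high, bystander; origin under its middle.
There are look-alikes about, which are no part of the job. Leave any purple look-alike of the part that bears tkey_c alone. Of the things that look like the part that bears cross_c, the larger one is meant.

How it is judged:
By the outcome, as a careful person would: the job done as asked, in the order asked, and still so for the second after the job is handed in, with the robot touching nothing.
Of bracket, tkey, filter, cross only 2 to 4 are there at a start; the rules pass over those that are not, and their reading is None.
At some moment in a run one of bracket, tkey, filter, cross may be knocked a few centimetres aside while the robot is not near it.
Once in a run the grip may slacken for a moment while it holds something.
It also fails if it takes over 210 s, if anything falls off the work surface, if the arm or the gripper's body presses on something with over 40 N, if the wrist force passes 120 N, or if a joint passes its speed limit or range.

ROBOT

A 7-joint arm with a two-finger parallel gripper is mounted at the origin on the work surface. World frame = base frame: x ahead of the robot, y to its left, z up, the work surface at z = 0. Lengths are in mm, angles in rad, forces in N, time in s.
With the tool pointing down it reaches from about 350 to 900 mm from the base axis. Payload 8.1 kg.
Tool frame: the origin (TCP) lies at the very end of the fingers, on their centre line; the grasp point (between the pads) lies 19 mm behind it; z points along the fingers, y is the line along which they close (so a half turn about z gives the same grasp; the last joint's range is limited). The gripper opens to 92 mm and grips with 3 to 60 N. Pads are 19 mm wide; open, the fingers measure 130 mm over their backs; the gripper's body (75 mm by 190 mm) begins 47 mm behind the grasp point.
Start: joints at [-1.271, 0.434, 0.025, 1.573, -0.012, 1.134, -0.075], TCP at [245.025, 574.982, 226.742] pointing down, gripper open.
Joint ranges: [-2.62, 2.62], [-0.44, 2.09], [-1.27, 1.32], [0.08, 2.57], [-1.32, 4.46], [0.12, 2], [-2.74, 2.74]. Speed limits (rad/s): [2.22, 2.22, 3.01, 3.01, 3.14, 3.14, 3.14].

INTERFACE

Orientations are given as a rotation vector (axis times angle).
In Python, from plant import env gives the robot as it stands.
- The arm moves only by the tool carry_out, never from a script. Its argument "motion" is a list of rows, each an object of numbers: "wx", "wy", "wz": the turn, a rotation vector about the tool's x, y, z in degrees; "tx", "ty", "tz": the shift along the tool's x, y, z in mm; "gripper": the opening, from 0 (shut) to 1 (fully open). In form: [{"wx": .., "wy": .., "wz": .., "tx": .., "ty": .., "tz": .., "gripper": ..}, ...]. A call has 1 to 8 rows; each row is the pose to reach, as a shift and turn from the pose commanded when the call began, along the tool's axes at that moment; what a row does not reach only later rows make up. A row lasts 1/12 s, in which the tool goes at most 41.7 mm and 7.16 degrees, less where a joint would pass 70% of its speed; a pose out of reach is approached as far as the arm can. A call with a gripper value outside its range is refused whole. The fingers move at their own pace and stop on an object; "force" is the grip in N (left out, the last holds). Time passes only in rows, so rows that repeat a pose let the fingers close. It gives the time, the measured TCP pose, the force, the opening and the grip force at its end, in the units of the state.
- env.get_state(): the state, without advancing time (a new reading comes with each control period).
- env.read_camera(name): name is "scene" or "top" or "wrist"; returns the picture (400x640x3 uint8, red, green, blue); there is no depth.
- env.camera_info(name): a dict with "fx", "fy", "cx", "cy" (pixels), "rvec" (rotation vector, rad) and "tvec" (3), from world to camera coordinates, as OpenCV has them; the wrist camera has in their place "T_tool_cam" (4x4, takes a point from camera to tool coordinates, whose origin is the TCP and whose axes are the flange's). Camera axes: x right, y down, z forward; pixel columns grow to the right and rows downward; lengths in mm; the calibration is good to about 2 mm. A picture is of the moment at which its call begins: read the wrist's pose just before it. camera_info takes no time and is no camera call.
- env.finish_job(): hands the job in; it is judged then, once.
The state is a dict: "clock": time; "qpos": joint angles; "qd": joint speeds; "effort": joint torques, N m; "tcp_pos": TCP position; "tcp_rot": TCP orientation; "wrist_force": force on the tool from outside, world axes, zero at the start; "ft_torque": the same for the moment, N m; "grip_width": opening from 0.0 (shut) to 1.0 (fully open); "grasp_force": force on a finger pad.
Only numpy, scipy, OpenCV 4.12 (cv2) and the standard library are available. Lean on these libraries where they do the work, as an engineer would, in place of code of your own. Each camera call takes 0.05 s, during which the arm holds its last target. There are 200 camera calls.

## Working session

There is one attempt and no reset: what is moved stays moved. The work goes in short steps, Python scripts to look and compute and a tool call to move; the robot and the scene stay as the last step left them, time stands still between calls to the robot, and variables do not carry over. Pictures are saved under pics/ and viewed, at most 14 in all, crops included, and the job is handed in when it is done.

Besides the shell and the picture viewer there is one more tool, called after "Request:" as name(argument=value, ...), one argument or row to a line, values as JSON. carry_out: Moves the arm, as the interface text tells. Its arguments: {"type":"object","properties":{"motion":{"type":"array"},"force":{"type":"number"}},"required":["motion"]}

```bash
mkdir -p pics; ls
python3 - <<'E'
from plant import env
import cv2
s=env.get_state(); print(s)
for n in ("top","scene"):
    im=env.read_camera(n); cv2.imwrite(f"pics/{n}0.png",im[:,:,::-1]); print(n,env.camera_info(n))
print(env.camera_info("wrist"))
E
```

```text
pics
{'clock': 0.0, 'qpos': array([-1.27058512,  0.43523944,  0.02498565,  1.57406734, -0.0115845 ,
        1.13401614, -0.07512465]), 'qd': array([-4.24763031e-04, -9.02368393e-05, -3.37368724e-05,  1.47141664e-04,
       -6.61337421e-04,  1.26471643e-03, -2.21080028e-04]), 'effort': array([ 1.04026178e-04, -6.67840362e+01,  9.84897874e-01, -3.14462793e+01,
       -6.05093781e-02,  4.25470644e-02,  1.74946308e-04]), 'tcp_pos': array([244.8702777 , 574.48665348, 225.94642185]), 'tcp_rot': array([-6.28586492e-01, -3.07790526e+00,  2.47845514e-03]), 'wrist_force': array([ 0.07461737,  0.23848952, -0.68938131]), 'ft_torque': array([0.00182234, 0.03507364, 0.05752326]), 'grasp_force': 0.0, 'grip_width': 1.0015264350240836}
top {'fx': 396.76281048944315, 'fy': 396.76281048944315, 'cx': 316.09304342521455, 'cy': 192.62905518995495, 'rvec': array([ 2.15102656, -2.1972606 ,  0.13157836]), 'tvec': array([ -22.30503383,  527.74335283, 1122.88365215])}
scene {'fx': 399.5772477892696, 'fy': 399.5772477892696, 'cx': 320.10709213673925, 'cy': 197.19262438700656, 'rvec': array([ 2.07445879,  1.17972523, -0.51479409]), 'tvec': array([-258.1628348 , -249.6712078 , 1488.62191459])}
{'fx': 334.14353717737595, 'fy': 334.14353717737595, 'cx': 320.3998250104019, 'cy': 200.83697360075294, 'T_tool_cam': array([[-7.96271098e-04, -9.69834266e-01, -2.43763947e-01,
         6.56321987e+01],
       [ 9.99999595e-01, -8.74223117e-04,  2.11601263e-04,
        -2.11102140e-01],
       [-4.18322234e-04, -2.43763680e-01,  9.69834570e-01,
        -1.57434419e+02],
       [ 0.00000000e+00,  0.00000000e+00,  0.00000000e+00,
         1.00000000e+00]])}
```

View pics/top0.png

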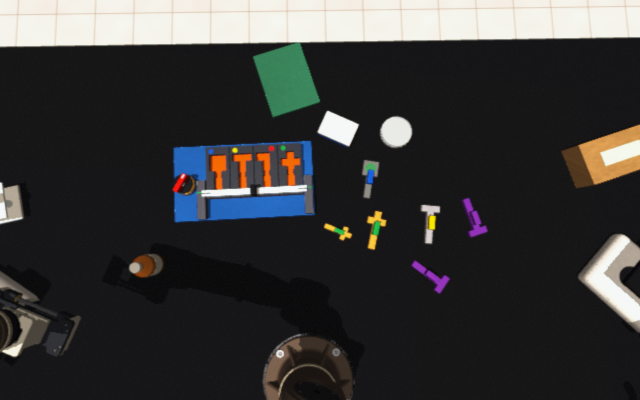

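View pics/scene0.png

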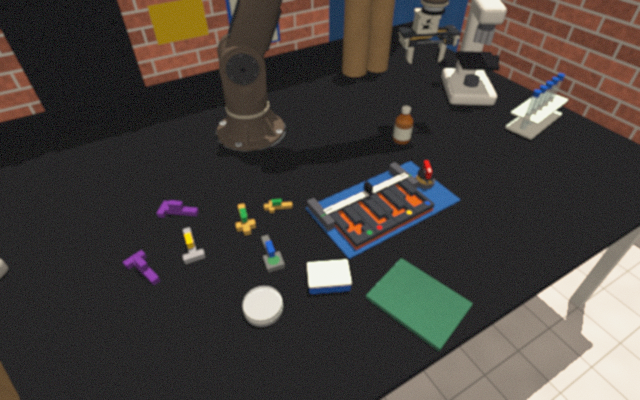

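Top view: tray px (175–313, 143–220), knob (185,184), dots from left blue, yellow, red, green. Parts: filter (370,178), T-key steel (431,223), cross candidates: large (376,229), small (338,231); purple T's at (475,217), (432,277) to be left alone. Bracket is absent.

```bash
cat > h.py <<'E'
import numpy as np, cv2, sys
from scipy.spatial.transform import Rotation as Ro
from plant import env
def cam(name):
    c=env.camera_info(name)
    if name=="wrist":
        s=env.get_state(); T=np.eye(4); T[:3,:3]=Ro.from_rotvec(s["tcp_rot"]).as_matrix(); T[:3,3]=s["tcp_pos"]
        W=T@c["T_tool_cam"]; R,o=W[:3,:3],W[:3,3]
    else:
        R=Ro.from_rotvec(c["rvec"]).as_matrix().T; o=-R@c["tvec"]
    return dict(c,R=R,o=o)
def look(name,save=None):
    c=cam(name); im=env.read_camera(name)
    if save: cv2.imwrite(f"pics/{save}.png",im[:,:,::-1])
    return c,im
def onz(c,uv,z):
    uv=np.atleast_2d(uv).astype(float)
    d=np.c_[(uv[:,0]-c["cx"])/c["fx"],(uv[:,1]-c["cy"])/c["fy"],np.ones(len(uv))]@c["R"].T
    return (c["o"]+d*((z-c["o"][2])/d[:,2])[:,None])[:,:2]
def px(c,p):
    q=(np.atleast_2d(p)-c["o"])@c["R"]; return np.c_[q[:,0]/q[:,2]*c["fx"]+c["cx"],q[:,1]/q[:,2]*c["fy"]+c["cy"]]
HUE=dict(red=(174,6),orange=(7,16),yellow=(24,34),green=(45,80),blue=(100,125),purple=(130,160))
def mask(im,col,smin=110,vmin=50):
    h=cv2.cvtColor(im,cv2.COLOR_RGB2HSV); a,b=HUE[col]; H=h[...,0]
    m=((H>=a)&(H<=b)) if a<b else ((H>=a)|(H<=b))
    return (m&(h[...,1]>=smin)&(h[...,2]>=vmin)).astype(np.uint8)*255
def blobs(m,amin=8):
    out=[]
    for k in cv2.findContours(m,cv2.RETR_EXTERNAL,cv2.CHAIN_APPROX_NONE)[0]:
        M=cv2.moments(k); a=max(M["m00"],1e-9)
        if M["m00"]>=amin: out.append((a,M["m10"]/a,M["m01"]/a,k))
    return sorted(out,key=lambda t:-t[0])
def go(pos,yaw):
    """shift/turn in tool axes from measured pose to TCP pos, fingers down, tool y at angle yaw (deg, world; mod 180 best)"""
    s=env.get_state(); R=Ro.from_rotvec(s["tcp_rot"]).as_matrix()
    best=None
    for k in (0,180):
        a=np.radians(yaw+k); y=np.array([np.cos(a),np.sin(a),0]); z=np.array([0,0,-1.]); x=np.cross(y,z)
        w=np.degrees(Ro.from_matrix(R.T@np.c_[x,y,z]).as_rotvec())
        print("yaw",yaw+k,"t",np.round(R.T@(np.array(pos)-s["tcp_pos"]),1),"w",np.round(w,1))
    print("q7",s["qpos"][6].round(2),"q1",s["qpos"][0].round(2),"f",s["wrist_force"].round(1),"tcp",s["tcp_pos"].round(1),"grip",round(s["grip_width"],2),"t",round(s["clock"],1))
E
python3 - <<'E'
from h import *
c,im=look("top")
for col,z in [("red",34),("yellow",34),("green",34),("blue",34),("orange",18)]:
    for a,u,v,k in blobs(mask(im,col),3)[:9]:
        if 140<u<500 and 100<v<300: print(col,int(a),round(u,1),round(v,1),"z",z,onz(c,(u,v),z)[0].round())
print("bargrip",onz(c,(254,190),74).round()," small",onz(c,(338,231),16).round())
cv2.imwrite("pics/crop0.png",cv2.resize(im[130:290,165:495,::-1],None,fx=2.4,fy=2.4,interpolation=cv2.INTER_CUBIC))
E
```

```text
red 124 179.3 183.4 z 34 [561. 360.]
red 20 270.9 148.2 z 34 [660.  96.]
yellow 74 432.1 222.5 z 34 [ 433. -365.]
yellow 19 234.5 150.1 z 34 [656. 201.]
yellow 9 329.3 226.8 z 34 [428. -69.]
green 69 376.0 228.1 z 34 [ 421. -203.]
green 35 370.0 166.7 z 34 [ 599. -192.]
green 34 338.7 230.7 z 34 [416. -96.]
green 16 282.7 147.4 z 34 [661.  61.]
green 3 309.5 186.5 z 34 [545. -15.]
blue 4163 233.9 190.0 z 34 [539. 203.]
blue 75 370.0 176.8 z 34 [ 569. -191.]
blue 20 210.5 151.2 z 34 [654. 271.]
blue 11 333.4 140.9 z 34 [678. -87.]
orange 336 217.9 168.2 z 18 [606. 253.]
orange 308 145.5 265.6 z 18 [329. 458.]
orange 287 290.1 166.6 z 18 [607.  41.]
orange 277 242.1 167.2 z 18 [608. 182.]
orange 248 265.0 167.2 z 18 [607. 115.]
bargrip [[533. 140.]]  small [[415. -95.]]
```

View pics/crop0.png

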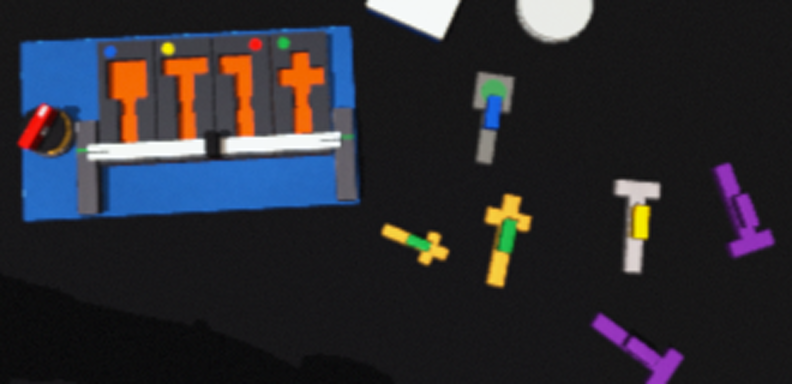

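Run:
```python
from h import *
go((545,170,260),90)
```

```text
yaw 90 t [-434.7 -254.6  -33.5] w [ -0.1  -0.  -23.1]
yaw 270 t [-434.7 -254.6  -33.5] w [-0.000e+00  1.000e-01  1.569e+02]
q7 -0.08 q1 -1.27 f [ 0.3  0.3 -1.3] tcp [244.9 574.6 226.1] grip 1.0 t 0.1
```

Request:
carry_out(
  motion=[
    {"tx": -60,"ty": -35,"tz": -33},
    {"tx": -120,"ty": -70,"tz": -33},
    {"tx": -435,"ty": -255,"tz": -33,"wz": -23},
    {"tx": -435,"ty": -255,"tz": -33,"wz": -23},
    {"tx": -435,"ty": -255,"tz": -33,"wz": -23},
    {"tx": -435,"ty": -255,"tz": -33,"wz": -23},
    {"tx": -435,"ty": -255,"tz": -33,"wz": -23},
    {"tx": -435,"ty": -255,"tz": -33,"wz": -23},
  ],
)

```text
validation failed for argument at $.mo...
```

Run:
```python
from h import *
go((545,170,260),90)
```

```text
yaw 90 t [-434.7 -254.6  -33.5] w [ -0.1  -0.  -23.1]
yaw 270 t [-434.7 -254.6  -33.5] w [-0.000e+00  1.000e-01  1.569e+02]
q7 -0.08 q1 -1.27 f [ 0.3  0.3 -1.3] tcp [244.9 574.6 226.1] grip 1.0 t 0.1
```

Every row needs all its fields, it seems.

Request:
carry_out(
  motion=[
    {"wx": 0,"wy": 0,"wz": -5,"tx": -60,"ty": -35,"tz": -33,"gripper": 1},
    {"wx": 0,"wy": 0,"wz": -10,"tx": -120,"ty": -70,"tz": -33,"gripper": 1},
    {"wx": 0,"wy": 0,"wz": -23,"tx": -435,"ty": -255,"tz": -33,"gripper": 1},
    {"wx": 0,"wy": 0,"wz": -23,"tx": -435,"ty": -255,"tz": -33,"gripper": 1},
    {"wx": 0,"wy": 0,"wz": -23,"tx": -435,"ty": -255,"tz": -33,"gripper": 1},
    {"wx": 0,"wy": 0,"wz": -23,"tx": -435,"ty": -255,"tz": -33,"gripper": 1},
    {"wx": 0,"wy": 0,"wz": -23,"tx": -435,"ty": -255,"tz": -33,"gripper": 1},
    {"wx": 0,"wy": 0,"wz": -23,"tx": -435,"ty": -255,"tz": -33,"gripper": 1},
  ],
)

```text
clock: 0.82
tcp_pos: [441.5, 309.0, 256.1]
tcp_rot: [-0.002, -3.142, -0.0]
wrist_force: [1.3, 0.2, 0.1]
grip_width: 0.998
grasp_force: 0.0
```

Run:
```python
from h import *
go((545,170,260),90)
```

```text
yaw 90 t [-103.7 -138.9   -4. ] w [ 0.  -0.  -0.1]
yaw 270 t [-103.7 -138.9   -4. ] w [ -0.   -0.  179.9]
q7 0.88 q1 -0.75 f [1.3 0.2 0.1] tcp [441.5 309.  256.1] grip 1.0 t 0.8
```

Request:
carry_out(
  motion=[
    {"wx": 0,"wy": 0,"wz": 0,"tx": -104,"ty": -139,"tz": -4,"gripper": 1},
    {"wx": 0,"wy": 0,"wz": 0,"tx": -104,"ty": -139,"tz": -4,"gripper": 1},
    {"wx": 0,"wy": 0,"wz": 0,"tx": -104,"ty": -139,"tz": -4,"gripper": 1},
    {"wx": 0,"wy": 0,"wz": 0,"tx": -104,"ty": -139,"tz": -4,"gripper": 1},
    {"wx": 0,"wy": 0,"wz": 0,"tx": -104,"ty": -139,"tz": -4,"gripper": 1},
    {"wx": 0,"wy": 0,"wz": 0,"tx": -104,"ty": -139,"tz": -4,"gripper": 1},
    {"wx": 0,"wy": 0,"wz": 0,"tx": -104,"ty": -139,"tz": -4,"gripper": 1},
  ],
)

```text
clock: 1.4
tcp_pos: [544.5, 171.5, 259.7]
tcp_rot: [-0.005, -3.141, 0.0]
wrist_force: [0.2, 1.5, -0.3]
grip_width: 0.999
grasp_force: 0.0
```

Run:
```python
from h import *
c,im=look("wrist","w1")
np.savez("w1.npz",im=im,R=c["R"],o=c["o"])
go((545,170,260),90)
for col,z in [("red",34),("yellow",34),("green",34),("blue",34),("orange",18)]:
    for a,u,v,k in blobs(mask(im,col),12)[:9]: print(col,int(a),round(u,1),round(v,1),"z",z,onz(c,(u,v),z)[0].round(1))
```

```text
yaw 90 t [-1.1 -2.7 -0.3] w [ 0.  -0.1 -0. ]
yaw 270 t [-1.1 -2.7 -0.3] w [-1.0e-01 -0.0e+00  1.8e+02]
q7 1.22 q1 -0.5 f [-1.1  1.1  0.2] tcp [543.9 172.7 259.7] grip 1.0 t 1.4
red 1036 483.8 191.9 z 34 [564.9 363.4]
yellow 1312 383.6 223.1 z 34 [602.9 247.3]
yellow 839 328.5 227.1 z 34 [607.7 181.1]
yellow 341 277.8 245.8 z 34 [631.5 119.2]
yellow 195 271.0 213.5 z 34 [590.3 112.4]
yellow 182 109.3 73.1 z 34 [432.  -55.7]
yellow 64 455.1 174.8 z 34 [544.4 327.8]
yellow 42 267.7 182.0 z 34 [552.1 110.1]
yellow 37 72.2 46.1 z 34 [405.1 -90.7]
yellow 35 66.7 68.3 z 34 [ 427.  -100.7]
green 382 77.0 60.3 z 34 [419.  -88.2]
green 18 158.1 177.2 z 34 [546.  -16.9]
blue 617 365.4 114.9 z 34 [476.8 221.8]
blue 578 21.7 196.9 z 34 [ 568.8 -180.5]
blue 513 176.7 224.2 z 34 [603.2  -1.6]
blue 157 440.9 205.9 z 34 [581.8 314.4]
blue 15 449.9 166.3 z 34 [534.5 320.9]
orange 661 211.7 208.1 z 18 [587.7  36.9]
orange 425 271.5 208.4 z 18 [588.4 110.9]
orange 220 321.9 207.5 z 18 [587.4 173.3]
orange 167 336.9 213.4 z 18 [595.2 191.9]
orange 122 231.9 235.2 z 18 [623.3  59.4]
orange 117 391.9 196.9 z 18 [574.4 259.2]
orange 116 554.3 5.0 z 18 [363.2 423.4]
orange 102 399.6 237.3 z 18 [627.  271.6]
```

View pics/w1.png

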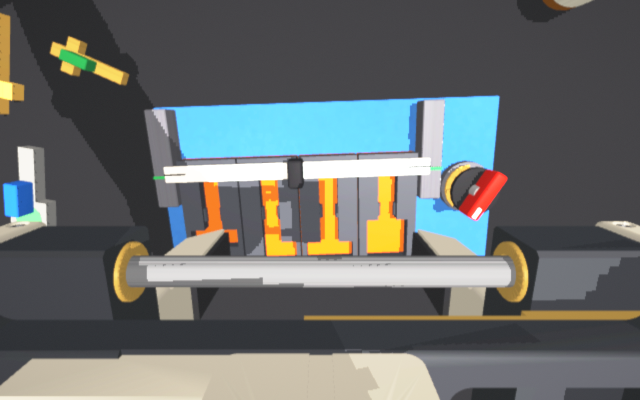

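Wrist view: bar spans (166,173)–(430,166), its black grip at (295,172), knob at (482,193), cutouts (208–392, 180–250).

```bash
cat >> h.py <<'E'
def load(n):
    d=np.load(n+".npz"); c=dict(env.camera_info("wrist"),R=d["R"],o=d["o"]); return c,d["im"]
E
python3 - <<'E'
from h import *
c,im=load("w1")
h=cv2.cvtColor(im,cv2.COLOR_RGB2HSV); m=((h[...,1]<40)&(h[...,2]>200)).astype(np.uint8)*255
m[:140]=0; m[200:]=0; m[:,:150]=0; m[:,445:]=0
v,u=np.nonzero(m); P=onz(c,np.c_[u,v],44)
l=cv2.fitLine(P.astype(np.float32),2,0,.01,.01).ravel(); print("bar line",l, "yaw",np.degrees(np.arctan2(l[1],l[0])))
print("ends y",P[:,1].min(),P[:,1].max())
# black grip
k=(h[150:195,280:312,2]<45).astype(np.uint8)*255
for a,x,y,_ in blobs(k,30): print("grip",a,x+280,y+150,onz(c,(x+280,y+150),74),onz(c,(x+280,y+150),59))
# knob
a,x,y,kk=blobs(mask(im,"red"),200)[0]; print("knob",cv2.minAreaRect(kk)); 
for z in (40,50,60,70): print(z,onz(c,(x,y),z))
cv2.imwrite("pics/c1.png",cv2.resize(im[90:260,140:510,::-1],None,fx=2.1,fy=2.1,interpolation=cv2.INTER_CUBIC))
E
```

```text
bar line [ 2.2043664e-02 -9.9975699e-01  5.3628888e+02  1.7324689e+02] yaw -88.736885
ends y -5.223662444463201 307.15257479308855
knob ((482.9459533691406, 192.67568969726562), (24.179508209228516, 54.8688850402832), 35.53767776489258)
40 [[563.54071657 360.40696074]]
50 [[561.29664961 355.40280824]]
60 [[559.05258264 350.39865574]]
70 [[556.80851567 345.39450324]]
```

View pics/c1.png

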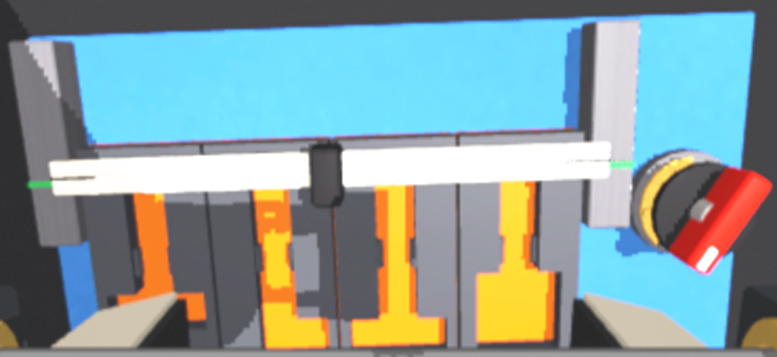

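Run:
```python
from h import *
c,im=load("w1")
print(c["o"],onz(c,(295,187.4),74),onz(c,(295,158.2),44), onz(c,(287.8,172),74), onz(c,(302.8,172),74))
g=cv2.cvtColor(im,cv2.COLOR_RGB2GRAY); print(g[150:195,295]); print(g[172,280:312])
go((535,150,46),91.5)
```

```text
[478.9030895  171.66945875 417.16177094] [[550.32790163 144.90887081]] [[523.32541968 143.31095254]] [[534.01099245 137.8109687 ]] [[534.07128352 153.35527999]]
[199 200 200 199 187 133  93  89  67  45  50  65  76  83  86  86  86  87
  86  85  87  85  86  84  85  84  85  84  84  83  82  82  82  81  80  80
  77  70  66  82  92  93  93  91  93]
[255 255 255 255 254 254 253 154  74  74  78  81  82  83  85  86  86  87
  88  86  78  67  87 244 255 255 255 255 255 255 255 255]
yaw 91.5 t [  8.7 -22.8 213.7] w [ 0.  -0.1 -1.5]
yaw 271.5 t [  8.7 -22.8 213.7] w [-1.000e-01 -0.000e+00  1.785e+02]
q7 1.22 q1 -0.5 f [-1.1  1.1  0.2] tcp [543.9 172.7 259.7] grip 1.0 t 1.4
```

Request:
carry_out(
  motion=[
    {"wx": 0,"wy": 0,"wz": -1.4,"tx": 7,"ty": -27,"tz": 40,"gripper": 0.6},
    {"wx": 0,"wy": 0,"wz": -1.4,"tx": 7,"ty": -27,"tz": 80,"gripper": 0.6},
    {"wx": 0,"wy": 0,"wz": -1.4,"tx": 7,"ty": -27,"tz": 120,"gripper": 0.6},
    {"wx": 0,"wy": 0,"wz": -1.4,"tx": 7,"ty": -27,"tz": 160,"gripper": 0.6},
    {"wx": 0,"wy": 0,"wz": -1.4,"tx": 7,"ty": -27,"tz": 190,"gripper": 0.6},
    {"wx": 0,"wy": 0,"wz": -1.4,"tx": 7,"ty": -27,"tz": 207,"gripper": 0.6},
    {"wx": 0,"wy": 0,"wz": -1.4,"tx": 7,"ty": -27,"tz": 207,"gripper": 0.6},
    {"wx": 0,"wy": 0,"wz": -1.4,"tx": 7,"ty": -27,"tz": 207,"gripper": 0.1},
  ],
  force=20,
)

```text
clock: 2.12
tcp_pos: [536.4, 146.2, 52.7]
tcp_rot: [0.039, -3.139, 0.0]
wrist_force: [-0.2, 0.2, -0.1]
grip_width: 0.566
grasp_force: 0.0
```

Request:
carry_out(
  motion=[
    {"wx": 0,"wy": 0,"wz": 0,"tx": 0,"ty": 0,"tz": 0,"gripper": 0.0},
    {"wx": 0,"wy": 0,"wz": 0,"tx": 0,"ty": 0,"tz": 0,"gripper": 0.0},
    {"wx": 0,"wy": 0,"wz": 0,"tx": 0,"ty": 0,"tz": 0,"gripper": 0.0},
    {"wx": 0,"wy": 0,"wz": 0,"tx": 0,"ty": 0,"tz": 0,"gripper": 0.0},
    {"wx": 0,"wy": 0,"wz": 0,"tx": 0,"ty": 0,"tz": 0,"gripper": 0.0},
    {"wx": 0,"wy": 0,"wz": 0,"tx": 0,"ty": 0,"tz": 0,"gripper": 0.0},
  ],
)

```text
clock: 2.62
tcp_pos: [537.9, 144.4, 53.7]
tcp_rot: [-0.036, 3.14, -0.0]
wrist_force: [-0.3, -1.1, 5.1]
grip_width: 0.175
grasp_force: 20.0
```

Request:
carry_out(
  motion=[
    {"wx": 0,"wy": 0,"wz": 0,"tx": 8,"ty": 0,"tz": 0,"gripper": 0.0},
    {"wx": 0,"wy": 0,"wz": 0,"tx": 18,"ty": 0,"tz": 0,"gripper": 0.0},
    {"wx": 0,"wy": 0,"wz": 0,"tx": 28,"ty": 0,"tz": 0,"gripper": 0.0},
    {"wx": 0,"wy": 0,"wz": 0,"tx": 38,"ty": 0,"tz": 0,"gripper": 0.0},
    {"wx": 0,"wy": 0,"wz": 0,"tx": 46,"ty": 0,"tz": 0,"gripper": 0.0},
    {"wx": 0,"wy": 0,"wz": 0,"tx": 50,"ty": 0,"tz": 0,"gripper": 0.0},
    {"wx": 0,"wy": 0,"wz": 0,"tx": 50,"ty": 0,"tz": 0,"gripper": 0.0},
    {"wx": 0,"wy": 0,"wz": 0,"tx": 50,"ty": 0,"tz": 0,"gripper": 0.6},
  ],
)

```text
clock: 3.28
tcp_pos: [486.1, 143.4, 53.3]
tcp_rot: [0.036, -3.141, 0.0]
wrist_force: [-0.2, -0.0, -0.4]
grip_width: 0.207
grasp_force: 0.0
```

Run:
```python
from h import *
go((490,143,250),90)
```

```text
yaw 90 t [  -3.8   -0.5 -196.7] w [-0.  -0.   1.3]
yaw 270 t [  -3.8   -0.5 -196.7] w [ 1.000e-01 -0.000e+00 -1.787e+02]
q7 1.28 q1 -0.47 f [-0.2 -0.  -0.4] tcp [486.1 143.4  53.3] grip 0.21 t 3.3
```

Request:
carry_out(
  motion=[
    {"wx": 0,"wy": 0,"wz": 0,"tx": 0,"ty": 0,"tz": 0,"gripper": 0.6},
    {"wx": 0,"wy": 0,"wz": 0,"tx": 0,"ty": 0,"tz": -35,"gripper": 1},
    {"wx": 0,"wy": 0,"wz": 1,"tx": 0,"ty": 0,"tz": -75,"gripper": 1},
    {"wx": 0,"wy": 0,"wz": 1,"tx": -40,"ty": 0,"tz": -115,"gripper": 1},
    {"wx": 0,"wy": 0,"wz": 1,"tx": -80,"ty": 0,"tz": -155,"gripper": 1},
    {"wx": 0,"wy": 0,"wz": 1,"tx": -110,"ty": 5,"tz": -180,"gripper": 1},
    {"wx": 0,"wy": 0,"wz": 1,"tx": -135,"ty": 5,"tz": -187,"gripper": 1},
    {"wx": 0,"wy": 0,"wz": 1,"tx": -135,"ty": 5,"tz": -187,"gripper": 1},
  ],
)

```text
clock: 3.95
tcp_pos: [627.4, 152.6, 243.7]
tcp_rot: [-0.008, 3.135, 0.003]
wrist_force: [-0.2, 0.5, -0.9]
grip_width: 0.774
grasp_force: 0.0
```

Run:
```python
from h import *
c,im=look("wrist","w2")
np.savez("w2.npz",im=im,R=c["R"],o=c["o"])
print(c["o"],env.get_state()["tcp_pos"])
go((560,-180,250),90)
for col in ("orange","yellow"): pass
m=mask(im,"orange")|mask(im,"yellow")|cv2.inRange(cv2.cvtColor(im,cv2.COLOR_RGB2HSV),(5,120,60),(35,255,255))
m=cv2.morphologyEx(m,cv2.MORPH_CLOSE,np.ones((5,5)))
for a,u,v,k in blobs(m,200): print(int(a),round(u),round(v),cv2.boundingRect(k))
```

```text
[560.59645352 151.94584295 400.62577565] [626.68134225 152.39787553 242.46182761]
yaw 90 t [  68.2 -332.1   -8.4] w [0.1 0.3 0.3]
yaw 270 t [  68.2 -332.1   -8.4] w [-5.000e-01  1.000e-01 -1.797e+02]
q7 1.32 q1 -0.43 f [0.9 0.2 0.3] tcp [626.7 152.4 242.5] grip 0.82 t 4.0
2540 408 150 (388, 88, 41, 104)
2463 347 153 (322, 90, 49, 120)
2105 220 150 (199, 93, 48, 103)
2091 285 148 (270, 91, 41, 104)
1710 481 316 (258, 311, 360, 9)
814 473 272 (456, 241, 29, 61)
813 168 272 (157, 241, 29, 61)
304 482 112 (474, 89, 29, 49)
```

View pics/w2.png

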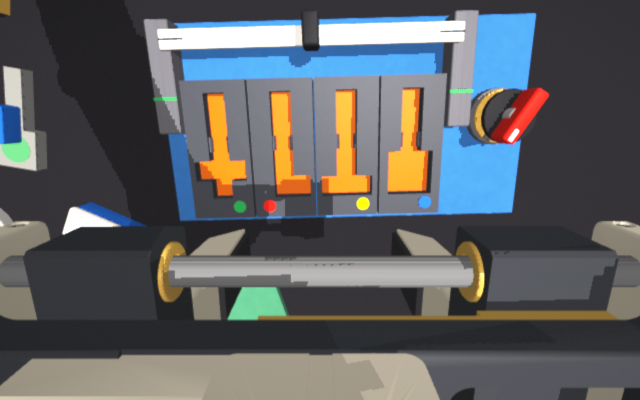

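Tray view: bar fully back; cutouts cross (220,150), bracket (285,148), T (345,150), filter (408,150); knob wing (523,115), its white stripe end at (512,133).

Run:
```python
from h import *
c,im=load("w2")
m=cv2.inRange(cv2.cvtColor(im,cv2.COLOR_RGB2HSV),(3,150,90),(22,255,255))
cy=c["o"][1]
for name,(x0,x1) in dict(cross=(196,250),bracket=(265,316),tkey=(318,374),filter=(384,432)).items():
    mm=np.zeros_like(m); mm[84:204,x0:x1]=m[84:204,x0:x1]
    b=max(blobs(mm,50),key=lambda t:t[0])
    v,u=np.nonzero(mm)
    print(name,"tail x",onz(c,(np.median(u),v.min()-.5),18)[0].round(1),"head x",onz(c,(np.median(u),v.max()+.5),18)[0].round(1), "wall alt head34",onz(c,(np.median(u),v.max()+.5),34)[0].round(1))
    for r in range(v.min()+3,v.max(),6):
        uu=u[v==r]; 
        e=[uu.min()-.5,uu.max()+.5]; right=onz(c,(uu.mean(),r),26)[0,1]>cy
        zi=(34,18) if right else (18,34)
        p=onz(c,(e[0],r),zi[0])[0]; q=onz(c,(e[1],r),zi[1])[0]
        print("  x%.0f  y %.1f..%.1f w %.1f mid %.1f"%(p[0],p[1],q[1],q[1]-p[1],(p[1]+q[1])/2))
```

```text
cross tail x [539.1  43.2] head x [653.7  35. ] wall alt head34 [649.8  39.9]
  x543  y 28.1..51.1 w 23.0 mid 39.6
  x549  y 27.6..50.7 w 23.1 mid 39.2
  x555  y 28.2..51.3 w 23.1 mid 39.8
  x562  y 28.8..52.0 w 23.2 mid 40.4
  x568  y 28.3..51.6 w 23.3 mid 39.9
  x575  y 28.9..52.2 w 23.3 mid 40.6
  x581  y 29.5..51.8 w 22.3 mid 40.7
  x588  y 31.2..51.4 w 20.2 mid 41.3
  x595  y 30.7..51.0 w 20.3 mid 40.8
  x602  y 31.3..51.6 w 20.3 mid 41.5
  x608  y 29.7..52.3 w 22.6 mid 41.0
  x615  y 13.1..69.5 w 56.4 mid 41.3
  x622  y 13.6..70.2 w 56.6 mid 41.9
  x629  y 14.2..69.9 w 55.7 mid 42.0
  x636  y 31.0..53.9 w 22.9 mid 42.5
  x643  y 31.7..53.5 w 21.8 mid 42.6
  x651  y 31.1..54.2 w 23.1 mid 42.7
bracket tail x [536.7 113. ] head x [652.2 110.4] wall alt head34 [648.3 112.1]
  x540  y 98.2..120.3 w 22.1 mid 109.3
  x547  y 98.0..120.2 w 22.2 mid 109.1
  x553  y 97.8..121.2 w 23.4 mid 109.5
  x559  y 98.7..121.1 w 22.4 mid 109.9
  x566  y 98.5..120.9 w 22.5 mid 109.7
  x572  y 98.3..120.8 w 22.6 mid 109.5
  x579  y 99.2..121.8 w 22.6 mid 110.5
  x586  y 102.3..119.5 w 17.2 mid 110.9

[... 1174 characters left out ...]
head34 [644.3 252.9]
  x537  y 238.5..260.8 w 22.3 mid 249.6
  x543  y 238.9..261.3 w 22.4 mid 250.1
  x549  y 239.3..261.8 w 22.5 mid 250.5
  x555  y 239.7..261.2 w 21.5 mid 250.4
  x561  y 239.0..261.7 w 22.7 mid 250.4
  x567  y 239.4..262.2 w 22.8 mid 250.8
  x573  y 239.8..261.6 w 21.8 mid 250.7
  x580  y 241.3..261.0 w 19.7 mid 251.1
  x586  y 241.7..260.3 w 18.6 mid 251.0
  x593  y 241.1..260.9 w 19.8 mid 251.0
  x599  y 237.1..275.1 w 37.9 mid 256.1
  x606  y 227.7..275.6 w 48.0 mid 251.6
  x612  y 228.0..276.2 w 48.2 mid 252.1
  x619  y 228.4..276.8 w 48.4 mid 252.6
  x626  y 227.7..276.2 w 48.6 mid 252.0
  x632  y 228.0..276.8 w 48.8 mid 252.4
  x639  y 228.4..277.4 w 49.0 mid 252.9
```

Request:
carry_out(
  motion=[
    {"wx": 0,"wy": 0,"wz": 0,"tx": 85,"ty": -400,"tz": -8,"gripper": 1},
    {"wx": 0,"wy": 0,"wz": 0,"tx": 85,"ty": -400,"tz": -8,"gripper": 1},
    {"wx": 0,"wy": 0,"wz": 0,"tx": 85,"ty": -400,"tz": -8,"gripper": 1},
    {"wx": 0,"wy": 0,"wz": 0,"tx": 85,"ty": -400,"tz": -8,"gripper": 1},
    {"wx": 0,"wy": 0,"wz": 0,"tx": 85,"ty": -400,"tz": -8,"gripper": 1},
    {"wx": 0,"wy": 0,"wz": 0,"tx": 85,"ty": -400,"tz": -8,"gripper": 1},
    {"wx": 0,"wy": 0,"wz": 0,"tx": 85,"ty": -400,"tz": -8,"gripper": 1},
    {"wx": 0,"wy": 0,"wz": 0,"tx": 85,"ty": -400,"tz": -8,"gripper": 1},
  ],
)

```text
clock: 4.67
tcp_pos: [553.0, -175.3, 245.7]
tcp_rot: [0.01, -3.14, -0.002]
wrist_force: [0.8, -0.2, 0.5]
grip_width: 0.999
grasp_force: 0.0
```

Run:
```python
from h import *
go((540,-250,250),90)
```

```text
yaw 90 t [ 13.5 -74.7  -4.3] w [ 0.1 -0.1  0.4]
yaw 270 t [ 13.5 -74.7  -4.3] w [ 1.000e-01  1.000e-01 -1.796e+02]
q7 1.89 q1 0.03 f [ 0.8 -0.2  0.5] tcp [ 553.  -175.3  245.7] grip 1.0 t 4.7
```

Request:
carry_out(
  motion=[
    {"wx": 0,"wy": 0,"wz": 0,"tx": 14,"ty": -40,"tz": -4,"gripper": 1},
    {"wx": 0,"wy": 0,"wz": 0,"tx": 14,"ty": -70,"tz": -4,"gripper": 1},
    {"wx": 0,"wy": 0,"wz": 0,"tx": 14,"ty": -70,"tz": -4,"gripper": 1},
    {"wx": 0,"wy": 0,"wz": 0,"tx": 14,"ty": -70,"tz": -4,"gripper": 1},
  ],
)

```text
clock: 5.0
tcp_pos: [539.7, -245.9, 249.7]
tcp_rot: [0.003, -3.14, -0.001]
wrist_force: [-0.1, 0.7, 0.5]
grip_width: 0.996
grasp_force: 0.0
```

Run:
```python
from h import *
c,im=look("wrist","w3")
np.savez("w3.npz",im=im,R=c["R"],o=c["o"])
print(c["o"],env.get_state()["tcp_pos"])
for col in ("green","blue","yellow","purple"):
    for a,u,v,k in blobs(mask(im,col),60):
        if v<235: print(col,int(a),round(u),round(v),onz(c,(u,v),40)[0].round(1),cv2.minAreaRect(k))
```

```text
[ 474.25341799 -246.10343427  407.19687915] [ 540.46650091 -243.78113308  249.59830828]
green 609 362 67 [ 423.9 -202.9] ((362.1764831542969, 67.29412841796875), (16.492422103881836, 41.231056213378906), 14.03624439239502)
green 409 459 62 [ 419.5 -103.5] ((459.4000549316406, 62.70001220703125), (29.96331024169922, 16.099689483642578), 26.56505012512207)
blue 2250 551 146 [503.9   5. ] ((567.0059204101562, 166.69680786132812), (115.76505279541016, 147.538330078125), 88.26429748535156)
blue 172 366 199 [ 563.9 -194.4] ((367.95294189453125, 203.71177673339844), (17.13750648498535, 35.25120544433594), 12.52880859375)
blue 123 634 146 [503.9  95.3] ((625.5, 148.5), (17.0, 27.0), 90.0)
yellow 526 209 79 [ 435.5 -361.8] ((208.61021423339844, 78.9146499633789), (14.562143325805664, 39.831748962402344), 2.045408248901367)
purple 3586 100 86 [ 442.5 -475.8] ((104.75000762939453, 93.75000762939453), (112.26702117919922, 53.57303237915039), 66.80140686035156)
```

View pics/w3.png

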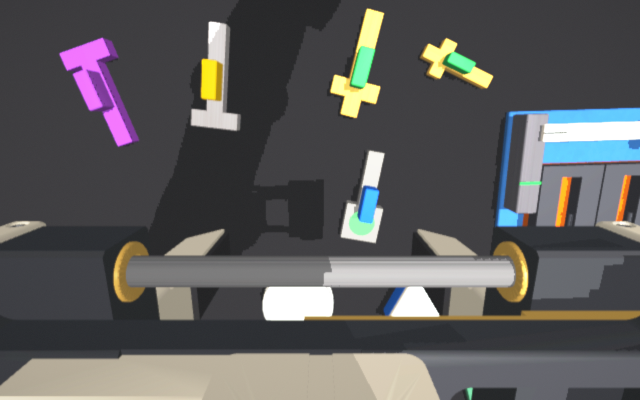

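Look-alikes: cross large (360,65) is meant, small (458,62) not; T-key steel/yellow (215,78) meant, purple (100,90) not; filter (365,195). All three head roughly +x.

```bash
cat > part.py <<'E'
from h import *
def measure(c,im,win,yaw0):
    x0,y0,x1,y1=win; V=im.max(2).copy(); m=np.zeros_like(V); m[y0:y1,x0:x1]=(V[y0:y1,x0:x1]>90)*255
    b=blobs(m,100)[0]; k=b[3][:,0,:].astype(float)
    mm=np.zeros_like(V); cv2.drawContours(mm,[b[3]],-1,255,-1); v,u=np.nonzero(mm)
    a=np.radians(yaw0); ax=np.array([np.cos(a),np.sin(a)]); n=np.array([-ax[1],ax[0]])
    P=onz(c,np.c_[u,v],16); s=(P-P.mean(0))@ax; lat=(P-P.mean(0))@n
    # beam axis: midline slices over tail half
    t=np.arange(s.min()+4,s.min()+34,3); mid=[(lat[abs(s-q)<1.5].min()+lat[abs(s-q)<1.5].max())/2 for q in t]
    w=[np.ptp(lat[abs(s-q)<1.5]) for q in t]
    f=np.polyfit(t,mid,1); yaw=yaw0+np.degrees(np.arctan(f[0]))
    a=np.radians(yaw); ax=np.array([np.cos(a),np.sin(a)]); n=np.array([-ax[1],ax[0]])
    o=c["o"][:2]; sk={z:(onz(c,k,z)@ax) for z in (0,16)}
    so=o@ax; ends=[]
    for f2,side in ((np.min,-1),(np.max,1)):
        e16=f2(sk[16]); z=16 if (e16-so)*side>0 else 0   # near side shows its bottom edge
        ends.append(f2(sk[z]))
    print("yaw %.1f ends %.1f %.1f len %.1f"%(yaw,*ends,ends[1]-ends[0]),"tail widths",np.round(w,0))
    sc=(ends[0]+ends[1])/2+5
    tail=P.mean(0)+ax*0+n*0
    # lateral from tail slices (mean of z=0/16 shift for near side edge ignored)
    l=np.median([((P@n)[abs(P@ax-(ends[0]+q))<2].min()+(P@n)[abs(P@ax-(ends[0]+q))<2].max())/2 for q in range(8,34,4)])
    c0=ax*sc+n*l; print("centre",c0.round(1)); return c0,yaw
E
python3 - <<'E'
from part import *
c,im=load("w3")
for n,w,y in (("cross",(325,5,388,122),-14),("tkey",(185,15,250,135),-5),("filter",(335,145,390,243),-10)):
    print(n); measure(c,im,w,y)
E
```

```text
cross
yaw -13.5 ends 397.5 510.0 len 112.5 tail widths [20. 21. 21. 20. 21. 20. 21. 20. 21. 20.]
centre [ 423.2 -202.4]
tkey
yaw -5.9 ends 409.6 521.6 len 112.0 tail widths [22. 22. 22. 23. 24. 24. 23. 22. 22. 22.]
centre [ 436.  -360.4]
filter
yaw -9.8 ends 536.0 647.7 len 111.6 tail widths [21. 20. 21. 20. 21. 20. 21. 20. 21. 21.]
centre [ 572.7 -191.1]
```

Run:
```python
from h import *
go((423,-203.3,120),76.5); go((423,-203.3,19.5),76.5)
```

```text
yaw 76.5 t [117.1  40.8 129.8] w [ 0.1 -0.1 13.8]
yaw 256.5 t [117.1  40.8 129.8] w [ 1.000e-01  1.000e-01 -1.662e+02]
q7 2.02 q1 0.13 f [0.9 0.7 0.4] tcp [ 540.5 -243.8  249.6] grip 1.0 t 5.0
yaw 76.5 t [116.9  40.7 230.3] w [ 0.1 -0.1 13.8]
yaw 256.5 t [116.9  40.7 230.3] w [ 1.000e-01  1.000e-01 -1.662e+02]
q7 2.02 q1 0.13 f [0.9 0.7 0.4] tcp [ 540.5 -243.8  249.6] grip 1.0 t 5.0
```

Request:
carry_out(
  motion=[
    {"wx": 0,"wy": 0,"wz": 7,"tx": 35,"ty": 12,"tz": 25,"gripper": 0.7},
    {"wx": 0,"wy": 0,"wz": 14,"tx": 70,"ty": 24,"tz": 50,"gripper": 0.7},
    {"wx": 0,"wy": 0,"wz": 14,"tx": 100,"ty": 35,"tz": 80,"gripper": 0.7},
    {"wx": 0,"wy": 0,"wz": 14,"tx": 117,"ty": 41,"tz": 115,"gripper": 0.7},
    {"wx": 0,"wy": 0,"wz": 14,"tx": 117,"ty": 41,"tz": 150,"gripper": 0.7},
    {"wx": 0,"wy": 0,"wz": 14,"tx": 117,"ty": 41,"tz": 185,"gripper": 0.7},
    {"wx": 0,"wy": 0,"wz": 14,"tx": 117,"ty": 41,"tz": 212,"gripper": 0.7},
    {"wx": 0,"wy": 0,"wz": 14,"tx": 117,"ty": 41,"tz": 212,"gripper": 0.7},
  ],
)

```text
clock: 5.72
tcp_pos: [421.0, -200.6, 34.4]
tcp_rot: [-0.368, -3.112, -0.004]
wrist_force: [-0.7, 0.6, -0.0]
grip_width: 0.697
grasp_force: 0.0
```

Run:
```python
from h import *
go((423,-203.3,19.5),76.5)
```

```text
yaw 76.5 t [-2.7 -2.2 14.9] w [ 0.1 -0.5  0. ]
yaw 256.5 t [-2.7 -2.2 14.9] w [   0.7    0.2 -180. ]
q7 1.88 q1 0.14 f [-0.7  0.6 -0. ] tcp [ 421.  -200.6   34.4] grip 0.7 t 5.7
```

Request:
carry_out(
  motion=[
    {"wx": 0,"wy": 0,"wz": 0,"tx": -3,"ty": -2,"tz": 8,"gripper": 0.5},
    {"wx": 0,"wy": 0,"wz": 0,"tx": -3,"ty": -2,"tz": 15,"gripper": 0.4},
    {"wx": 0,"wy": 0,"wz": 0,"tx": -3,"ty": -2,"tz": 15,"gripper": 0.0},
    {"wx": 0,"wy": 0,"wz": 0,"tx": -3,"ty": -2,"tz": 15,"gripper": 0.0},
    {"wx": 0,"wy": 0,"wz": 0,"tx": -3,"ty": -2,"tz": 15,"gripper": 0.0},
    {"wx": 0,"wy": 0,"wz": 0,"tx": -3,"ty": -2,"tz": 15,"gripper": 0.0},
    {"wx": 0,"wy": 0,"wz": 0,"tx": -3,"ty": -2,"tz": 15,"gripper": 0.0},
    {"wx": 0,"wy": 0,"wz": 0,"tx": -3,"ty": -2,"tz": 15,"gripper": 0.0},
  ],
  force=40,
)

```text
clock: 6.38
tcp_pos: [426.8, -206.9, 24.0]
tcp_rot: [0.374, 3.118, 0.0]
wrist_force: [0.1, 1.0, 6.0]
grip_width: 0.169
grasp_force: 35.8
```

Run:
```python
from h import *
go((520,40,140),91.7)
```

```text
yaw 91.7 t [ -32.3  261.9 -115.9] w [  0.    0.  -15.4]
yaw 271.7 t [ -32.3  261.9 -115.9] w [ 1.000e-01 -0.000e+00  1.646e+02]
q7 1.9 q1 0.16 f [0.1 1.  6. ] tcp [ 426.8 -206.9   24. ] grip 0.17 t 6.4
```

Request:
carry_out(
  motion=[
    {"wx": 0,"wy": 0,"wz": 0,"tx": 0,"ty": 0,"tz": -15,"gripper": 0.0},
    {"wx": 0,"wy": 0,"wz": 0,"tx": 0,"ty": 0,"tz": -45,"gripper": 0.0},
    {"wx": 0,"wy": 0,"wz": 0,"tx": 0,"ty": 20,"tz": -80,"gripper": 0.0},
    {"wx": 0,"wy": 0,"wz": -5,"tx": -8,"ty": 55,"tz": -110,"gripper": 0.0},
    {"wx": 0,"wy": 0,"wz": -10,"tx": -16,"ty": 95,"tz": -116,"gripper": 0.0},
    {"wx": 0,"wy": 0,"wz": -15,"tx": -24,"ty": 130,"tz": -116,"gripper": 0.0},
    {"wx": 0,"wy": 0,"wz": -15.4,"tx": -30,"ty": 165,"tz": -116,"gripper": 0.0},
    {"wx": 0,"wy": 0,"wz": -15.4,"tx": -32,"ty": 200,"tz": -116,"gripper": 0.0},
  ],
)

```text
clock: 7.05
tcp_pos: [506.1, -18.4, 140.3]
tcp_rot: [-0.049, 3.139, 0.0]
wrist_force: [0.3, 0.2, -1.8]
grip_width: 0.169
grasp_force: 40.0
```

Request:
carry_out(
  motion=[
    {"wx": 0,"wy": 0,"wz": 0,"tx": -25,"ty": 20,"tz": 0,"gripper": 0.0},
    {"wx": 0,"wy": 0,"wz": 0,"tx": -45,"ty": 40,"tz": 0,"gripper": 0.0},
    {"wx": 0,"wy": 0,"wz": 0,"tx": -50,"ty": 45,"tz": 0,"gripper": 0.0},
    {"wx": 0,"wy": 0,"wz": 0,"tx": -50,"ty": 45,"tz": 0,"gripper": 0.0},
    {"wx": 0,"wy": 0,"wz": 0,"tx": -50,"ty": 45,"tz": 0,"gripper": 0.0},
    {"wx": 0,"wy": 0,"wz": 0,"tx": -50,"ty": 45,"tz": 0,"gripper": 0.0},
  ],
)

```text
clock: 7.55
tcp_pos: [552.4, 24.6, 139.4]
tcp_rot: [0.044, -3.14, 0.001]
wrist_force: [0.3, -0.1, -0.4]
grip_width: 0.173
grasp_force: 40.0
```

Run:
```python
from h import *
c,im=look("wrist","w4"); s=env.get_state()
np.savez("w4.npz",im=im,R=c["R"],o=c["o"]); print(c["o"])
go((601.4,41,150),91.7)
```

```text
[486.92336654  22.89865425 296.87300048]
yaw 91.7 t [-49.4  15.1 -10.6] w [-0.  -0.1 -0.1]
yaw 271.7 t [-49.4  15.1 -10.6] w [-1.000e-01  1.000e-01  1.799e+02]
q7 1.55 q1 -0.28 f [ 0.7  0.1 -0.9] tcp [552.4  24.6 139.5] grip 0.17 t 7.6
```

View pics/w4.png

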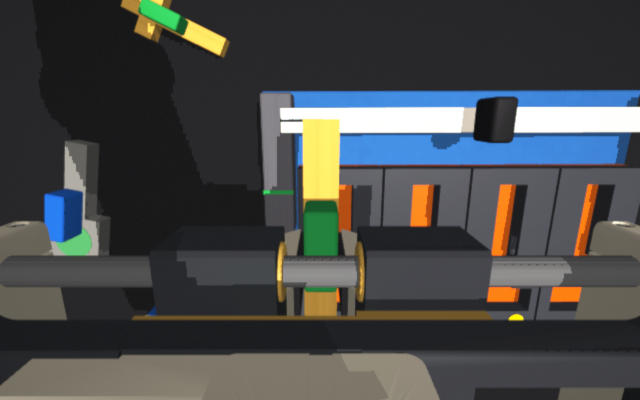

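Held cross seen with its tail end at (321,119), beam u 303–340.

```bash
cat > held.py <<'E'
from h import *
def held(n,below,win):
    """tail end and beam mid of the held part in the tool frame; plate top lies `below` mm under the TCP"""
    c,im=load(n); tip=c["o"]-c["R"]@np.linalg.inv(c["T_tool_cam"][:3,:3])@c["T_tool_cam"][:3,3]
    Rt=c["R"]@np.linalg.inv(c["T_tool_cam"][:3,:3])
    x0,y0,x1,y1=win; V=im.astype(int)
    m=(im[y0:y1,x0:x1].astype(int)); yel=((m[...,0]-m[...,2]>80)&(m[...,1]>100)) if win[4:]==() else None
    return c,im,tip,Rt
def tool(c,tip,Rt,uv,below):
    p=onz(c,uv,tip[2]-below); P=np.c_[p,np.full(len(p),tip[2]-below)]; return (P-tip)@Rt
E
python3 - <<'E'
from held import *
c,im=load("w4"); T=c["T_tool_cam"]; Rt=c["R"]@T[:3,:3].T; tip=c["o"]-Rt@T[:3,3]; print(tip)
g=im.astype(int); m=((g[...,0]-g[...,2]>80)&(g[...,1]>120))
for r in (117,118,119,120,121): print(r,m[r,295:350].sum())
for r in range(125,195,12):
    u=np.nonzero(m[r,290:352])[0]+290; print(r,u.min(),u.max(),tool(c,tip,Rt,[(u.min()-.5,r),(u.max()+.5,r)],8).round(1)[:,:2].ravel())
print("tail",tool(c,tip,Rt,[(321,118.7)],8).round(1))
E
```

```text
[552.39021558  24.612577   139.36032905]
117 0
118 0
119 28
120 37
121 37
125 303 338 [61.8 -8.6 61.8  8.8]
137 303 338 [56.1 -8.7 56.1  8.9]
149 303 338 [50.3 -8.7 50.3  9. ]
161 303 338 [44.4 -8.8 44.4  9. ]
173 303 338 [38.4 -8.9 38.4  9.1]
185 303 345 [32.3 -9.  32.3 12.7]
tail [[64.8  0.4  8.1]]
```

Request:
carry_out(
  motion=[
    {"wx": 0,"wy": 0,"wz": 0,"tx": -27,"ty": 8,"tz": 0,"gripper": 0.0},
    {"wx": 0,"wy": 0,"wz": 0,"tx": -54,"ty": 15,"tz": 10,"gripper": 0.0},
    {"wx": 0,"wy": 0,"wz": 0,"tx": -54,"ty": 15,"tz": 35,"gripper": 0.0},
    {"wx": 0,"wy": 0,"wz": 0,"tx": -54,"ty": 15,"tz": 60,"gripper": 0.0},
    {"wx": 0,"wy": 0,"wz": 0,"tx": -54,"ty": 15,"tz": 76,"gripper": 0.0},
    {"wx": 0,"wy": 0,"wz": 0,"tx": -54,"ty": 15,"tz": 76,"gripper": 0.0},
    {"wx": 0,"wy": 0,"wz": 0,"tx": -54,"ty": 15,"tz": 76,"gripper": 0.0},
    {"wx": 0,"wy": 0,"wz": 0,"tx": -54,"ty": 15,"tz": 76,"gripper": 0.0},
  ],
)

```text
clock: 8.27
tcp_pos: [607.5, 42.1, 64.8]
tcp_rot: [-0.045, 3.14, 0.0]
wrist_force: [-0.3, -0.2, -0.9]
grip_width: 0.17
grasp_force: 40.0
```

Run:
```python
from h import *
go((606,41.1,42),91.7)
c,im=look("wrist"); np.savez("w5.npz",im=im,R=c["R"],o=c["o"])
cv2.imwrite("pics/c5.png",cv2.resize(im[60:260,200:500,::-1],None,fx=2.5,fy=2.5))
```

```text
yaw 91.7 t [ 1.6 -1.  22.8] w [-0.   0.1 -0. ]
yaw 271.7 t [ 1.6 -1.  22.8] w [1.0e-01 0.0e+00 1.8e+02]
q7 1.56 q1 -0.27 f [-0.3 -0.2 -0.9] tcp [607.5  42.1  64.8] grip 0.17 t 8.3
```

View pics/c5.png

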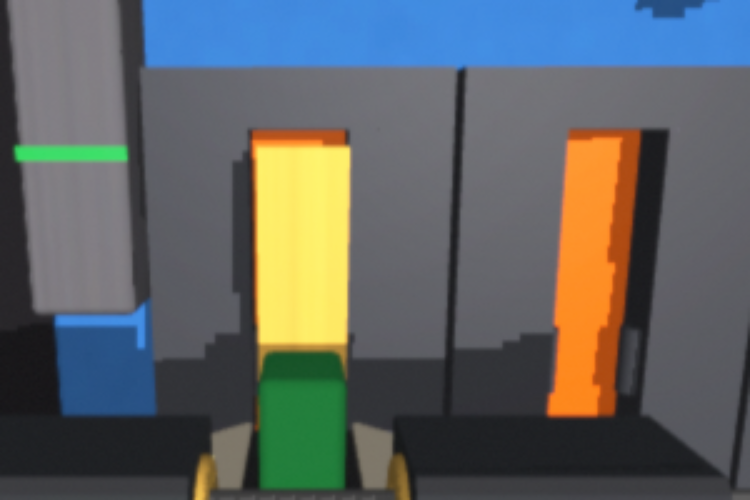

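Crop: part beam u 256–350 with tail end v 147; slot top edges u 248–349, end v 129 (foam). Compute offset.

Run:
```python
from held import *
c,im=load("w5"); T=c["T_tool_cam"]; Rt=c["R"]@T[:3,:3].T; tip=c["o"]-Rt@T[:3,3]
f=lambda x,y:(200+x/2.5-.3,60+y/2.5-.3)
A=tool(c,tip,Rt,[f(256,200),f(350,200),f(303,147)],8); B=tool(c,tip,Rt,[f(248,138),f(349,138),f(298,129)],tip[2]-34)
print(A.round(1)[:,:2],B.round(1)[:,:2])
```

```text
[[54.8 -8.9]
 [54.8  9.5]
 [64.9  0.3]] [[ 66.7 -11.6]
 [ 66.7  10.4]
 [ 68.6  -0.7]]
```

Request:
carry_out(
  motion=[
    {"wx": 0,"wy": 0,"wz": 0,"tx": 1.6,"ty": -1,"tz": 0,"gripper": 0.0},
    {"wx": 0,"wy": 0,"wz": 0,"tx": 1.6,"ty": -1,"tz": 0,"gripper": 0.0},
    {"wx": 0,"wy": 0,"wz": 0,"tx": 1.6,"ty": -1,"tz": 5,"gripper": 0.0},
    {"wx": 0,"wy": 0,"wz": 0,"tx": 1.6,"ty": -1,"tz": 10,"gripper": 0.0},
    {"wx": 0,"wy": 0,"wz": 0,"tx": 1.6,"ty": -1,"tz": 14,"gripper": 0.0},
    {"wx": 0,"wy": 0,"wz": 0,"tx": 1.6,"ty": -1,"tz": 18,"gripper": 0.0},
    {"wx": 0,"wy": 0,"wz": 0,"tx": 1.6,"ty": -1,"tz": 21,"gripper": 0.0},
    {"wx": 0,"wy": 0,"wz": 0,"tx": 1.6,"ty": -1,"tz": 21,"gripper": 0.0},
  ],
)

```text
clock: 8.98
tcp_pos: [605.5, 41.7, 42.0]
tcp_rot: [0.047, -3.141, 0.0]
wrist_force: [0.9, -0.5, -0.9]
grip_width: 0.168
grasp_force: 40.0
```

Request:
carry_out(
  motion=[
    {"wx": 0,"wy": 0,"wz": 0,"tx": 0,"ty": 0,"tz": 2,"gripper": 0.0},
    {"wx": 0,"wy": 0,"wz": 0,"tx": 0,"ty": 0,"tz": 4,"gripper": 0.0},
    {"wx": 0,"wy": 0,"wz": 0,"tx": 0,"ty": 0,"tz": 4,"gripper": 0.0},
    {"wx": 0,"wy": 0,"wz": 0,"tx": 0,"ty": 0,"tz": 4,"gripper": 0.0},
  ],
)

```text
clock: 9.32
tcp_pos: [605.9, 41.7, 38.7]
tcp_rot: [-0.047, 3.14, -0.0]
wrist_force: [0.7, -1.1, 5.2]
grip_width: 0.17
grasp_force: 40.0
```

Request:
carry_out(
  motion=[
    {"wx": 0,"wy": 0,"wz": 0,"tx": 0,"ty": 0,"tz": 2,"gripper": 0.0},
    {"wx": 0,"wy": 0,"wz": 0,"tx": 0,"ty": 0,"tz": 2,"gripper": 0.0},
    {"wx": 0,"wy": 0,"wz": 0,"tx": 0,"ty": 0,"tz": 2,"gripper": 0.0},
  ],
)

```text
clock: 9.57
tcp_pos: [605.9, 41.7, 38.7]
tcp_rot: [-0.046, 3.14, 0.001]
wrist_force: [-7.2, -1.3, 26.5]
grip_width: 0.171
grasp_force: 40.0
```

Run:
```python
from h import *
go((606,41.1,42),91.7)
c,im=look("wrist"); np.savez("w6.npz",im=im,R=c["R"],o=c["o"])
cv2.imwrite("pics/c6.png",cv2.resize(im[60:260,200:500,::-1],None,fx=2.5,fy=2.5))
```

```text
yaw 91.7 t [-0.  -0.6 -3.3] w [ 0.   0.1 -0. ]
yaw 271.7 t [-0.  -0.6 -3.3] w [ 1.0e-01 -0.0e+00  1.8e+02]
q7 1.57 q1 -0.27 f [-7.2 -1.3 26.5] tcp [605.9  41.7  38.7] grip 0.17 t 9.6
```

View pics/c6.png

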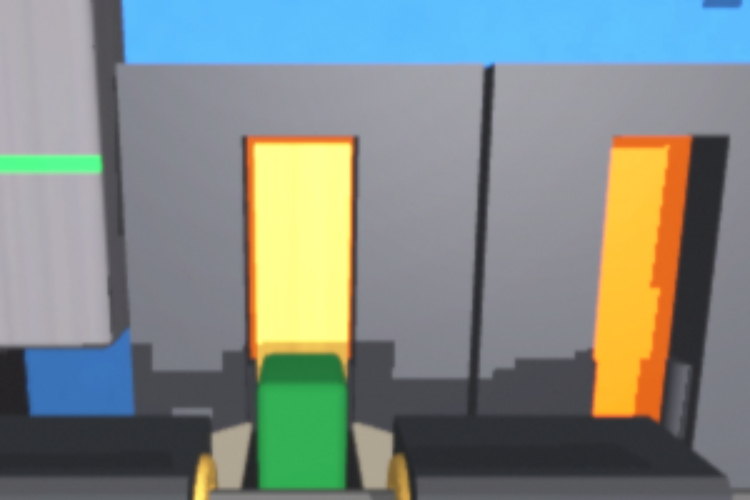

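Request:
carry_out(
  motion=[
    {"wx": 0,"wy": 0,"wz": 0,"tx": 0,"ty": 0,"tz": -2,"gripper": 0.5},
    {"wx": 0,"wy": 0,"wz": 0,"tx": 0,"ty": 0,"tz": -2,"gripper": 0.5},
    {"wx": 0,"wy": 0,"wz": 0,"tx": 0,"ty": 0,"tz": -2,"gripper": 0.5},
    {"wx": 0,"wy": 0,"wz": 0,"tx": 0,"ty": 0,"tz": -20,"gripper": 0.6},
    {"wx": 0,"wy": 0,"wz": 0,"tx": 0,"ty": 0,"tz": -60,"gripper": 1},
    {"wx": 0,"wy": 0,"wz": 0,"tx": 0,"ty": -30,"tz": -100,"gripper": 1},
    {"wx": 0,"wy": 0,"wz": 0,"tx": 10,"ty": -65,"tz": -135,"gripper": 1},
    {"wx": 0,"wy": 0,"wz": 0,"tx": 20,"ty": -95,"tz": -170,"gripper": 1},
  ],
)

```text
clock: 10.28
tcp_pos: [592.2, -39.5, 190.9]
tcp_rot: [0.05, -3.141, 0.0]
wrist_force: [0.7, -0.7, -0.2]
grip_width: 0.702
grasp_force: 0.0
```

Request:
carry_out(
  motion=[
    {"wx": 0,"wy": 0,"wz": 6,"tx": 0,"ty": -40,"tz": -30,"gripper": 1},
    {"wx": 0,"wy": 0,"wz": 11.5,"tx": 0,"ty": -80,"tz": -30,"gripper": 1},
    {"wx": 0,"wy": 0,"wz": 11.5,"tx": 0,"ty": -115,"tz": -30,"gripper": 1},
    {"wx": 0,"wy": 0,"wz": 11.5,"tx": 0,"ty": -140,"tz": -30,"gripper": 1},
    {"wx": 0,"wy": 0,"wz": 11.5,"tx": 0,"ty": -140,"tz": -30,"gripper": 1},
    {"wx": 0,"wy": 0,"wz": 11.5,"tx": 0,"ty": -140,"tz": -30,"gripper": 1},
    {"wx": 0,"wy": 0,"wz": 11.5,"tx": 0,"ty": -140,"tz": -30,"gripper": 1},
    {"wx": 0,"wy": 0,"wz": 11.5,"tx": 0,"ty": -140,"tz": -30,"gripper": 1},
  ],
)

```text
clock: 10.95
tcp_pos: [596.7, -177.0, 219.5]
tcp_rot: [-0.264, -3.129, -0.002]
wrist_force: [0.8, -0.3, -0.9]
grip_width: 1.002
grasp_force: 0.0
```

Run:
```python
from part import *
c,im=look("wrist","w7"); np.savez("w7.npz",im=im,R=c["R"],o=c["o"])
b=[b for b in blobs(mask(im,"blue"),100) if 0<b[2]<240]
for x in b: print(int(x[0]),x[1],x[2],onz(c,x[1:3],40)[0])
for z,p in (("filter",(572.7,-191.1,16)),("tkey",(436,-360,16))): print(z,px(c,p))
go((572.7,-191.1,20),80.2)
```

```text
4616 564.6361240477995 50.91469006101303 [511.35289534  69.55473355]
3348 468.63451296600465 163.02513563287042 [601.7512317  -25.56270262]
1022 541.7943574690149 11.901826484018263 [474.37983096  48.78999496]
566 302.74786701971163 160.32156516622535 [ 570.77368136 -190.46344119]
294 382.19557823129253 237.3083900226757 [ 666.08233365 -121.65660419]
filter [[303.59817994 159.39604341]]
tkey [[113.1578805   53.31482603]]
yaw 80.2 t [ 21.2 -18.1 199.6] w [ 0.  -0.   0.2]
yaw 260.2 t [ 21.2 -18.1 199.6] w [ 1.000e-01  1.000e-01 -1.798e+02]
q7 1.73 q1 0.0 f [-0.3 -0.6 -0.7] tcp [ 596.8 -177.   219.6] grip 1.0 t 11.0
```

Run:
```python
from part import *
c,im=load("w7")
p,y=measure(c,im,(262,85,345,222),-10)
go((p[0],p[1],20),90+y);
```

```text
yaw -10.4 ends 537.2 646.6 len 109.5 tail widths [18. 18. 18. 18. 18. 18. 18. 18. 18. 18.]
centre [ 571.8 -191. ]
yaw 79.60648616450581 t [ 22.1 -18.2 199.6] w [ 0.  -0.   0.8]
yaw 259.6064861645058 t [ 22.1 -18.2 199.6] w [ 1.000e-01  1.000e-01 -1.792e+02]
q7 1.73 q1 0.0 f [-0.3 -0.6 -0.7] tcp [ 596.8 -177.   219.6] grip 1.0 t 11.0
```

Excellent fit. Descend and grasp.

Request:
carry_out(
  motion=[
    {"wx": 0,"wy": 0,"wz": 0.8,"tx": 22,"ty": -18,"tz": 35,"gripper": 0.7},
    {"wx": 0,"wy": 0,"wz": 0.8,"tx": 22,"ty": -18,"tz": 70,"gripper": 0.7},
    {"wx": 0,"wy": 0,"wz": 0.8,"tx": 22,"ty": -18,"tz": 105,"gripper": 0.7},
    {"wx": 0,"wy": 0,"wz": 0.8,"tx": 22,"ty": -18,"tz": 140,"gripper": 0.7},
    {"wx": 0,"wy": 0,"wz": 0.8,"tx": 22,"ty": -18,"tz": 165,"gripper": 0.6},
    {"wx": 0,"wy": 0,"wz": 0.8,"tx": 22,"ty": -18,"tz": 185,"gripper": 0.6},
    {"wx": 0,"wy": 0,"wz": 0.8,"tx": 22,"ty": -18,"tz": 195,"gripper": 0.5},
    {"wx": 0,"wy": 0,"wz": 0.8,"tx": 22,"ty": -18,"tz": 199,"gripper": 0.4},
  ],
)

```text
clock: 11.67
tcp_pos: [571.1, -191.5, 19.4]
tcp_rot: [-0.287, -3.126, -0.001]
wrist_force: [-0.6, 0.0, 0.3]
grip_width: 0.507
grasp_force: 0.0
```

Request:
carry_out(
  motion=[
    {"wx": 0,"wy": 0,"wz": 0,"tx": 0,"ty": 0,"tz": 0,"gripper": 0.4},
    {"wx": 0,"wy": 0,"wz": 0,"tx": 0,"ty": 0,"tz": 0,"gripper": 0.0},
    {"wx": 0,"wy": 0,"wz": 0,"tx": 0,"ty": 0,"tz": 0,"gripper": 0.0},
    {"wx": 0,"wy": 0,"wz": 0,"tx": 0,"ty": 0,"tz": 0,"gripper": 0.0},
    {"wx": 0,"wy": 0,"wz": 0,"tx": 0,"ty": 0,"tz": 0,"gripper": 0.0},
    {"wx": 0,"wy": 0,"wz": 0,"tx": 0,"ty": 0,"tz": 0,"gripper": 0.0},
  ],
)

```text
clock: 12.17
tcp_pos: [572.6, -192.9, 22.2]
tcp_rot: [0.289, 3.126, 0.0]
wrist_force: [-1.3, 0.8, 6.1]
grip_width: 0.17
grasp_force: 40.0
```

Run:
```python
from h import *
go((595,251.3,150),91.7)
```

```text
yaw 91.7 t [  59.3  440.8 -127.8] w [  0.    0.1 -12.3]
yaw 271.7 t [  59.3  440.8 -127.8] w [  0.2  -0.  167.7]
q7 1.82 q1 0.08 f [-1.3  0.8  6.1] tcp [ 572.6 -192.9   22.2] grip 0.17 t 12.2
```

Request:
carry_out(
  motion=[
    {"wx": 0,"wy": 0,"wz": 0,"tx": 0,"ty": 0,"tz": -15,"gripper": 0.0},
    {"wx": 0,"wy": 0,"wz": 0,"tx": 0,"ty": 0,"tz": -45,"gripper": 0.0},
    {"wx": 0,"wy": 0,"wz": 0,"tx": 0,"ty": 25,"tz": -75,"gripper": 0.0},
    {"wx": 0,"wy": 0,"wz": -3,"tx": 8,"ty": 60,"tz": -100,"gripper": 0.0},
    {"wx": 0,"wy": 0,"wz": -6,"tx": 15,"ty": 98,"tz": -110,"gripper": 0.0},
    {"wx": 0,"wy": 0,"wz": -9,"tx": 20,"ty": 137,"tz": -110,"gripper": 0.0},
    {"wx": 0,"wy": 0,"wz": -12.3,"tx": 25,"ty": 176,"tz": -110,"gripper": 0.0},
    {"wx": 0,"wy": 0,"wz": -12.3,"tx": 30,"ty": 215,"tz": -110,"gripper": 0.0},
  ],
)

```text
clock: 12.83
tcp_pos: [581.7, 25.6, 131.9]
tcp_rot: [-0.052, 3.14, 0.0]
wrist_force: [0.5, -0.7, -0.5]
grip_width: 0.172
grasp_force: 40.0
```

Run:
```python
from h import *
go((595,251.3,75),91.7)
```

```text
yaw 91.7 t [-20.7 225.1  57. ] w [0.  0.1 0.2]
yaw 271.7 t [-20.7 225.1  57. ] w [-1.000e-01  0.000e+00 -1.798e+02]
q7 1.58 q1 -0.28 f [ 0.5 -0.7 -0.5] tcp [581.7  25.6 131.9] grip 0.17 t 12.8
```

Request:
carry_out(
  motion=[
    {"wx": 0,"wy": 0,"wz": 0,"tx": -4,"ty": 38,"tz": 0,"gripper": 0.0},
    {"wx": 0,"wy": 0,"wz": 0,"tx": -8,"ty": 76,"tz": 0,"gripper": 0.0},
    {"wx": 0,"wy": 0,"wz": 0,"tx": -12,"ty": 114,"tz": 0,"gripper": 0.0},
    {"wx": 0,"wy": 0,"wz": 0,"tx": -16,"ty": 152,"tz": 0,"gripper": 0.0},
    {"wx": 0,"wy": 0,"wz": 0,"tx": -20,"ty": 188,"tz": 0,"gripper": 0.0},
    {"wx": 0,"wy": 0,"wz": 0,"tx": -20,"ty": 212,"tz": 10,"gripper": 0.0},
    {"wx": 0,"wy": 0,"wz": 0,"tx": -20,"ty": 222,"tz": 35,"gripper": 0.0},
    {"wx": 0,"wy": 0,"wz": 0,"tx": -20,"ty": 222,"tz": 57,"gripper": 0.0},
  ],
)

```text
clock: 13.5
tcp_pos: [594.6, 251.6, 73.8]
tcp_rot: [-0.055, 3.14, 0.005]
wrist_force: [-0.2, -0.5, -2.2]
grip_width: 0.173
grasp_force: 40.0
```

Request:
carry_out(
  motion=[
    {"wx": 0,"wy": 0,"wz": 0,"tx": 0,"ty": 0,"tz": 0,"gripper": 0.0},
    {"wx": 0,"wy": 0,"wz": 0,"tx": 0,"ty": 0,"tz": 0,"gripper": 0.0},
    {"wx": 0,"wy": 0,"wz": 0,"tx": 0,"ty": 0,"tz": 0,"gripper": 0.0},
  ],
)

```text
clock: 13.75
tcp_pos: [596.0, 245.6, 75.3]
tcp_rot: [-0.045, 3.14, -0.0]
wrist_force: [-0.6, -0.5, -0.0]
grip_width: 0.172
grasp_force: 40.0
```

Run:
```python
from h import *
go((595,251.3,75),91.7)
c,im=look("wrist"); np.savez("w8.npz",im=im,R=c["R"],o=c["o"])
cv2.imwrite("pics/c8.png",cv2.resize(im[60:260,200:500,::-1],None,fx=2.5,fy=2.5))
```

```text
yaw 91.7 t [0.8 5.8 0.3] w [-0.   0.1 -0.1]
yaw 271.7 t [0.8 5.8 0.3] w [1.000e-01 0.000e+00 1.799e+02]
q7 1.24 q1 -0.59 f [-0.6 -0.5 -0. ] tcp [596.  245.6  75.3] grip 0.17 t 13.8
```

View pics/c8.png

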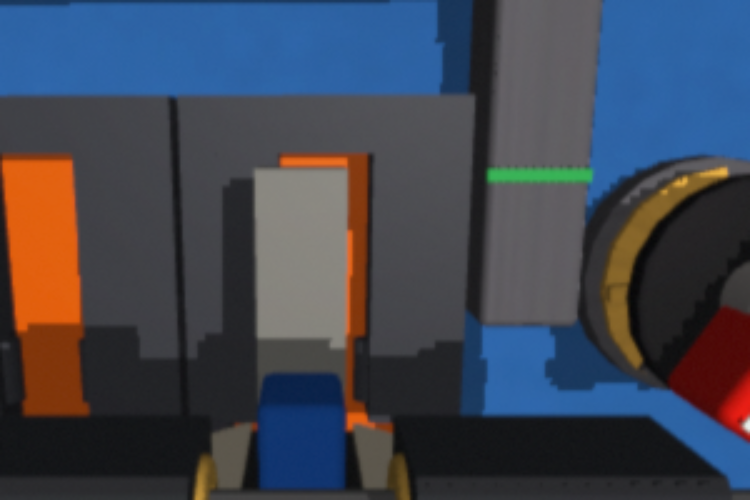

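Run:
```python
from held import *
c,im=load("w8"); T=c["T_tool_cam"]; Rt=c["R"]@T[:3,:3].T; tip=c["o"]-Rt@T[:3,3]
f=lambda x,y:(200+x/2.5-.3,60+y/2.5-.3)
A=tool(c,tip,Rt,[f(254,200),f(348,200),f(303,169)],5.5); B=tool(c,tip,Rt,[f(279,160),f(372,160),f(326,154)],tip[2]-34)
print(A.round(1)[:,:2],B.round(1)[:,:2])
```

```text
[[55.  -9.1]
 [55.   9. ]
 [60.8  0.3]] [[61.8 -5.2]
 [61.8 16.4]
 [63.1  5.7]]
```

Request:
carry_out(
  motion=[
    {"wx": 0,"wy": 0,"wz": 0,"tx": 0.5,"ty": 5.7,"tz": 0,"gripper": 0.0},
    {"wx": 0,"wy": 0,"wz": 0,"tx": 0.5,"ty": 5.7,"tz": 0,"gripper": 0.0},
    {"wx": 0,"wy": 0,"wz": 0,"tx": 0.5,"ty": 5.7,"tz": 10,"gripper": 0.0},
    {"wx": 0,"wy": 0,"wz": 0,"tx": 0.5,"ty": 5.7,"tz": 18,"gripper": 0.0},
    {"wx": 0,"wy": 0,"wz": 0,"tx": 0.5,"ty": 5.7,"tz": 23,"gripper": 0.0},
    {"wx": 0,"wy": 0,"wz": 0,"tx": 0.5,"ty": 5.7,"tz": 28,"gripper": 0.0},
    {"wx": 0,"wy": 0,"wz": 0,"tx": 0.5,"ty": 5.7,"tz": 33,"gripper": 0.0},
    {"wx": 0,"wy": 0,"wz": 0,"tx": 0.5,"ty": 5.7,"tz": 33,"gripper": 0.0},
  ],
)

```text
clock: 14.47
tcp_pos: [594.5, 251.6, 40.2]
tcp_rot: [0.047, -3.141, 0.001]
wrist_force: [1.7, -0.8, -3.4]
grip_width: 0.169
grasp_force: 40.0
```

Request:
carry_out(
  motion=[
    {"wx": 0,"wy": 0,"wz": 0,"tx": 0,"ty": 0,"tz": 2,"gripper": 0.0},
    {"wx": 0,"wy": 0,"wz": 0,"tx": 0,"ty": 0,"tz": 3,"gripper": 0.0},
    {"wx": 0,"wy": 0,"wz": 0,"tx": 0,"ty": 0,"tz": 3,"gripper": 0.0},
    {"wx": 0,"wy": 0,"wz": 0,"tx": 0,"ty": 0,"tz": 3,"gripper": 0.0},
  ],
)

```text
clock: 14.8
tcp_pos: [594.6, 251.6, 40.0]
tcp_rot: [-0.046, 3.141, 0.0]
wrist_force: [-6.7, -4.6, 22.8]
grip_width: 0.17
grasp_force: 40.0
```

Request:
carry_out(
  motion=[
    {"wx": 0,"wy": 0,"wz": 0,"tx": 0,"ty": 0,"tz": -2,"gripper": 0.5},
    {"wx": 0,"wy": 0,"wz": 0,"tx": 0,"ty": 0,"tz": -2,"gripper": 0.5},
    {"wx": 0,"wy": 0,"wz": 0,"tx": 0,"ty": 0,"tz": -2,"gripper": 0.5},
    {"wx": 0,"wy": 0,"wz": 0,"tx": 0,"ty": 0,"tz": -22,"gripper": 0.6},
    {"wx": 0,"wy": 0,"wz": 0,"tx": 0,"ty": 0,"tz": -60,"gripper": 1},
    {"wx": 0,"wy": 0,"wz": 0,"tx": 5,"ty": -20,"tz": -95,"gripper": 1},
    {"wx": 0,"wy": 0,"wz": 0,"tx": 12,"ty": -50,"tz": -120,"gripper": 1},
    {"wx": 0,"wy": 0,"wz": 0,"tx": 20,"ty": -85,"tz": -135,"gripper": 1},
  ],
)

```text
clock: 15.47
tcp_pos: [578.0, 168.1, 175.7]
tcp_rot: [-0.053, 3.138, 0.003]
wrist_force: [1.3, -0.5, 0.3]
grip_width: 0.703
grasp_force: 0.0
```

Request:
carry_out(
  motion=[
    {"wx": 0,"wy": 0,"wz": 1,"tx": 9,"ty": -39,"tz": -5,"gripper": 1},
    {"wx": 0,"wy": 0,"wz": 2,"tx": 18,"ty": -78,"tz": -10,"gripper": 1},
    {"wx": 0,"wy": 0,"wz": 3,"tx": 27,"ty": -117,"tz": -15,"gripper": 1},
    {"wx": 0,"wy": 0,"wz": 4,"tx": 36,"ty": -156,"tz": -20,"gripper": 1},
    {"wx": 0,"wy": 0,"wz": 5,"tx": 45,"ty": -195,"tz": -25,"gripper": 1},
    {"wx": 0,"wy": 0,"wz": 6,"tx": 54,"ty": -234,"tz": -30,"gripper": 1},
    {"wx": 0,"wy": 0,"wz": 7,"tx": 63,"ty": -273,"tz": -35,"gripper": 1},
    {"wx": 0,"wy": 0,"wz": 7.5,"tx": 72,"ty": -312,"tz": -40,"gripper": 1},
  ],
)

```text
clock: 16.13
tcp_pos: [513.7, -149.1, 213.0]
tcp_rot: [-0.16, -3.137, -0.0]
wrist_force: [1.6, 0.0, -0.3]
grip_width: 1.0
grasp_force: 0.0
```

Run:
```python
from h import *
go((475,-345,215),84)
```

```text
yaw 84 t [  18.6 -198.8   -2. ] w [ 0.  -0.   0.2]
yaw 264 t [  18.6 -198.8   -2. ] w [   0.     0.  -179.8]
q7 1.77 q1 -0.08 f [ 1.6  0.  -0.3] tcp [ 513.7 -149.1  213. ] grip 1.0 t 16.1
```

Request:
carry_out(
  motion=[
    {"wx": 0,"wy": 0,"wz": 0,"tx": 4,"ty": -39,"tz": 0,"gripper": 1},
    {"wx": 0,"wy": 0,"wz": 0,"tx": 8,"ty": -78,"tz": 0,"gripper": 1},
    {"wx": 0,"wy": 0,"wz": 0,"tx": 12,"ty": -117,"tz": 0,"gripper": 1},
    {"wx": 0,"wy": 0,"wz": 0,"tx": 16,"ty": -156,"tz": 0,"gripper": 1},
    {"wx": 0,"wy": 0,"wz": 0,"tx": 18,"ty": -185,"tz": 0,"gripper": 1},
    {"wx": 0,"wy": 0,"wz": 0,"tx": 18,"ty": -190,"tz": 0,"gripper": 1},
    {"wx": 0,"wy": 0,"wz": 0,"tx": 18,"ty": -190,"tz": 0,"gripper": 1},
    {"wx": 0,"wy": 0,"wz": 0,"tx": 18,"ty": -190,"tz": 0,"gripper": 1},
  ],
)

```text
clock: 16.8
tcp_pos: [477.6, -333.9, 212.5]
tcp_rot: [-0.158, -3.137, -0.002]
wrist_force: [0.2, 0.1, 0.5]
grip_width: 0.999
grasp_force: 0.0
```

Run:
```python
from part import *
c,im=look("wrist","w9"); np.savez("w9.npz",im=im,R=c["R"],o=c["o"])
for x in blobs(mask(im,"yellow"),60): print(int(x[0]),x[1],x[2],onz(c,x[1:3],40)[0])
u,v=px(c,(436,-360,16))[0].astype(int); print(u,v)
p,y=measure(c,im,(u-55,max(v-90,0),u+55,v+75),-6)
go((p[0],p[1],20),90+y)
```

```text
618 287.20075451360816 144.64780382646185 [ 435.06557985 -362.00877888]
133 116.9151061173533 275.81523096129837 [ 555.19226963 -562.13046649]
291 143
yaw -6.2 ends 410.0 552.3 len 142.3 tail widths [66. 66. 67. 67. 67. 67. 67. 67. 68. 68.]
centre [ 452.1 -340.1]
yaw 83.80792988239531 t [ 24.9  -9.8 192.6] w [ 0.1 -0.   0.5]
yaw 263.80792988239534 t [ 24.9  -9.8 192.6] w [ 0.000e+00  1.000e-01 -1.795e+02]
q7 2.15 q1 0.23 f [0.7 0.7 0.1] tcp [ 478.  -333.1  212.6] grip 1.0 t 16.9
```

```bash
sed -i 's/def measure(c,im,win,yaw0):/def measure(c,im,win,yaw0,th=90):/; s/>90)\*255/>th)*255/' part.py
python3 - <<'E'
from part import *
c,im=load("w9"); V=im.max(2)
print(V[90,235:345:4],V[185,235:345:4])
for th in (120,150): p,y=measure(c,im,(245,68,335,205),-6,th); go((p[0],p[1],20),90+y)
E
```

```text
[ 60  61  62  62  62  61  62  62  61  62  61 157 254 254 253 253  72  61
  62  62  62  62  61  61  62  62  91  92] [ 63  63  62  62  61  62  62  62 252 252 252 251 251 255 255 255 255 255
 255 255  94  94  92  93  92  93  92  92]
yaw -6.2 ends 412.3 523.4 len 111.0 tail widths [19. 19. 19. 19. 19. 19. 19. 19. 18. 19.]
centre [ 436.2 -362.3]
yaw 83.78678022878157 t [ 38.5 -33.5 192.5] w [ 0.1 -0.   0.5]
yaw 263.7867802287816 t [ 38.5 -33.5 192.5] w [ 0.000e+00  1.000e-01 -1.795e+02]
q7 2.15 q1 0.23 f [0.7 0.7 0.1] tcp [ 478.  -333.1  212.6] grip 1.0 t 16.9
yaw -5.0 ends 405.6 516.9 len 111.3 tail widths [18. 18. 19. 18. 18. 18. 18. 18. 18. 19.]
centre [ 436.4 -361.2]
yaw 84.99991089528983 t [ 38.4 -32.4 192.5] w [ 0.1 -0.  -0.7]
yaw 264.9999108952898 t [ 38.4 -32.4 192.5] w [-0.000e+00 -1.000e-01  1.793e+02]
q7 2.15 q1 0.23 f [0.7 0.7 0.1] tcp [ 478.  -333.1  212.6] grip 1.0 t 16.9
```

Request:
carry_out(
  motion=[
    {"wx": 0,"wy": 0,"wz": 0,"tx": 25,"ty": -20,"tz": 25,"gripper": 0.7},
    {"wx": 0,"wy": 0,"wz": 0,"tx": 38.5,"ty": -33,"tz": 60,"gripper": 0.7},
    {"wx": 0,"wy": 0,"wz": 0,"tx": 38.5,"ty": -33,"tz": 95,"gripper": 0.7},
    {"wx": 0,"wy": 0,"wz": 0,"tx": 38.5,"ty": -33,"tz": 130,"gripper": 0.7},
    {"wx": 0,"wy": 0,"wz": 0,"tx": 38.5,"ty": -33,"tz": 160,"gripper": 0.6},
    {"wx": 0,"wy": 0,"wz": 0,"tx": 38.5,"ty": -33,"tz": 180,"gripper": 0.6},
    {"wx": 0,"wy": 0,"wz": 0,"tx": 38.5,"ty": -33,"tz": 190,"gripper": 0.5},
    {"wx": 0,"wy": 0,"wz": 0,"tx": 38.5,"ty": -33,"tz": 192,"gripper": 0.4},
  ],
)

```text
clock: 17.52
tcp_pos: [435.8, -361.3, 19.4]
tcp_rot: [-0.155, -3.135, -0.004]
wrist_force: [0.1, 0.7, 0.2]
grip_width: 0.505
grasp_force: 0.0
```

Request:
carry_out(
  motion=[
    {"wx": 0,"wy": 0,"wz": 0,"tx": 0,"ty": 0,"tz": 0,"gripper": 0.4},
    {"wx": 0,"wy": 0,"wz": 0,"tx": 0,"ty": 0,"tz": 0,"gripper": 0.0},
    {"wx": 0,"wy": 0,"wz": 0,"tx": 0,"ty": 0,"tz": 0,"gripper": 0.0},
    {"wx": 0,"wy": 0,"wz": 0,"tx": 0,"ty": 0,"tz": 0,"gripper": 0.0},
    {"wx": 0,"wy": 0,"wz": 0,"tx": 0,"ty": 0,"tz": 0,"gripper": 0.0},
    {"wx": 0,"wy": 0,"wz": 0,"tx": 0,"ty": 0,"tz": 0,"gripper": 0.0},
  ],
)

```text
clock: 18.02
tcp_pos: [436.4, -363.9, 22.1]
tcp_rot: [0.159, 3.136, -0.001]
wrist_force: [-0.0, 1.1, 7.9]
grip_width: 0.171
grasp_force: 40.0
```

Run:
```python
from h import *
go((597,181.4,140),91.7)
```

```text
yaw 91.7 t [-105.   558.7 -117.9] w [-0.   0.1 -7.5]
yaw 271.7 t [-105.   558.7 -117.9] w [1.000e-01 0.000e+00 1.725e+02]
q7 2.34 q1 0.39 f [-0.   1.1  7.9] tcp [ 436.4 -363.9   22.1] grip 0.17 t 18.0
```

Request:
carry_out(
  motion=[
    {"wx": 0,"wy": 0,"wz": 0,"tx": 0,"ty": 0,"tz": -15,"gripper": 0.0},
    {"wx": 0,"wy": 0,"wz": 0,"tx": 0,"ty": 0,"tz": -45,"gripper": 0.0},
    {"wx": 0,"wy": 0,"wz": 0,"tx": -5,"ty": 25,"tz": -75,"gripper": 0.0},
    {"wx": 0,"wy": 0,"wz": -2,"tx": -12,"ty": 60,"tz": -95,"gripper": 0.0},
    {"wx": 0,"wy": 0,"wz": -4,"tx": -19,"ty": 98,"tz": -105,"gripper": 0.0},
    {"wx": 0,"wy": 0,"wz": -6,"tx": -26,"ty": 137,"tz": -110,"gripper": 0.0},
    {"wx": 0,"wy": 0,"wz": -7.5,"tx": -33,"ty": 176,"tz": -110,"gripper": 0.0},
    {"wx": 0,"wy": 0,"wz": -7.5,"tx": -40,"ty": 215,"tz": -110,"gripper": 0.0},
  ],
)

```text
clock: 18.68
tcp_pos: [497.7, -152.1, 132.0]
tcp_rot: [-0.049, 3.139, -0.0]
wrist_force: [1.4, 1.2, -1.6]
grip_width: 0.169
grasp_force: 40.0
```

Run:
```python
from h import *
go((597,181.4,132),91.7)
```

```text
yaw 91.7 t [-1.097e+02  3.303e+02  2.000e-01] w [-0.   0.1  0.1]
yaw 271.7 t [-1.097e+02  3.303e+02  2.000e-01] w [  -0.2   -0.  -179.9]
q7 1.96 q1 -0.05 f [ 1.4  1.2 -1.6] tcp [ 497.7 -152.1  132. ] grip 0.17 t 18.7
```

Request:
carry_out(
  motion=[
    {"wx": 0,"wy": 0,"wz": 0,"tx": -12,"ty": 37,"tz": 0,"gripper": 0.0},
    {"wx": 0,"wy": 0,"wz": 0,"tx": -24,"ty": 74,"tz": 0,"gripper": 0.0},
    {"wx": 0,"wy": 0,"wz": 0,"tx": -36,"ty": 111,"tz": 0,"gripper": 0.0},
    {"wx": 0,"wy": 0,"wz": 0,"tx": -48,"ty": 148,"tz": 0,"gripper": 0.0},
    {"wx": 0,"wy": 0,"wz": 0,"tx": -60,"ty": 185,"tz": 0,"gripper": 0.0},
    {"wx": 0,"wy": 0,"wz": 0,"tx": -72,"ty": 222,"tz": 0,"gripper": 0.0},
    {"wx": 0,"wy": 0,"wz": 0,"tx": -84,"ty": 259,"tz": 0,"gripper": 0.0},
    {"wx": 0,"wy": 0,"wz": 0,"tx": -96,"ty": 294,"tz": 0,"gripper": 0.0},
  ],
)

```text
clock: 19.35
tcp_pos: [584.4, 145.3, 131.3]
tcp_rot: [-0.048, 3.141, 0.001]
wrist_force: [0.8, -1.1, -1.5]
grip_width: 0.171
grasp_force: 40.0
```

Request:
carry_out(
  motion=[
    {"wx": 0,"wy": 0,"wz": 0,"tx": -10,"ty": 25,"tz": 5,"gripper": 0.0},
    {"wx": 0,"wy": 0,"wz": 0,"tx": -12,"ty": 30,"tz": 30,"gripper": 0.0},
    {"wx": 0,"wy": 0,"wz": 0,"tx": -12,"ty": 30,"tz": 57,"gripper": 0.0},
    {"wx": 0,"wy": 0,"wz": 0,"tx": -12,"ty": 30,"tz": 57,"gripper": 0.0},
    {"wx": 0,"wy": 0,"wz": 0,"tx": -12,"ty": 30,"tz": 57,"gripper": 0.0},
    {"wx": 0,"wy": 0,"wz": 0,"tx": -12,"ty": 30,"tz": 57,"gripper": 0.0},
    {"wx": 0,"wy": 0,"wz": 0,"tx": -12,"ty": 30,"tz": 57,"gripper": 0.0},
  ],
)

```text
clock: 19.93
tcp_pos: [596.6, 172.8, 75.9]
tcp_rot: [-0.045, 3.139, 0.001]
wrist_force: [0.8, -0.6, -1.1]
grip_width: 0.173
grasp_force: 40.0
```

Run:
```python
from held import *
go((597,181.4,75),91.7)
c,im=look("wrist"); np.savez("w10.npz",im=im,R=c["R"],o=c["o"])
T=c["T_tool_cam"]; Rt=c["R"]@T[:3,:3].T; tip=c["o"]-Rt@T[:3,3]
V=im.max(2)
g=im.astype(int); ora=(g[...,0]-g[...,2]>110)&(g[...,1]<160)
for r in (110,115,120,122,124,126,128,130,140,150,165): print(r,"part",[x+280 for x in np.nonzero((V[r,280:365]>120)&~ora[r,280:365]&(abs(g[r,280:365,0]-g[r,280:365,2])<60))[0][[0,-1]]] if ((V[r,280:365]>120)&~ora[r,280:365]).any() else None,"or",np.nonzero(ora[r,270:370])[0][[0,-1]]+270 if ora[r,270:370].any() else None)
print(V[100:150:3,320])
cv2.imwrite("pics/c10.png",cv2.resize(im[60:260,200:500,::-1],None,fx=2.5,fy=2.5))
```

```text
yaw 91.7 t [-0.7  8.6  0.9] w [ 0.   0.1 -0.1]
yaw 271.7 t [-0.7  8.6  0.9] w [ 2.000e-01 -1.000e-01  1.799e+02]
q7 1.4 q1 -0.54 f [ 0.8 -0.6 -1.1] tcp [596.6 172.8  75.9] grip 0.17 t 19.9
110 part None or None
115 part None or None
120 part None or None
122 part None or NoneTraceback (most recent call last):
  File "<stdin>", line 7, in <module>
IndexError: index 0 is out of bounds for axis 0 with size 0
```

Run:
```python
from h import *
c,im=load("w10")
cv2.imwrite("pics/c10.png",cv2.resize(im[60:260,200:500,::-1],None,fx=2.5,fy=2.5))
```

```text
(no output)
```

View pics/c10.png

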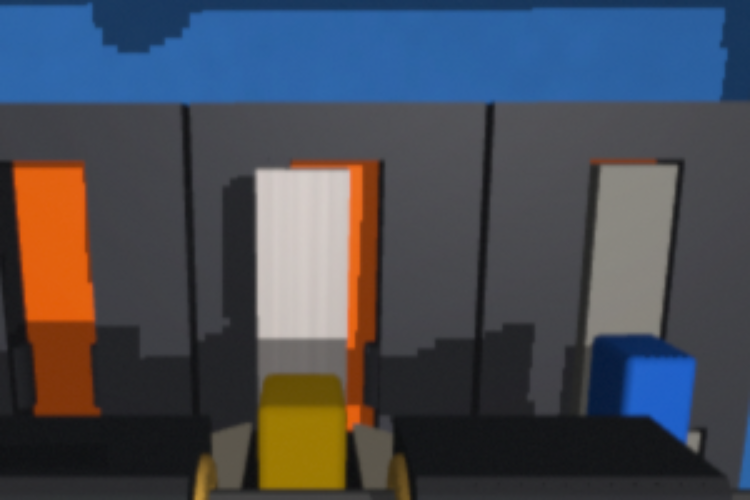

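Held T-key: beam u 255–350, tail end v 169; slot u 290–382, end v 160; the filter sits in its slot at right.

Run:
```python
from held import *
c,im=load("w10"); T=c["T_tool_cam"]; Rt=c["R"]@T[:3,:3].T; tip=c["o"]-Rt@T[:3,3]
f=lambda x,y:(200+x/2.5-.3,60+y/2.5-.3)
A=tool(c,tip,Rt,[f(255,200),f(350,200),f(303,169)],5.5); B=tool(c,tip,Rt,[f(290,166),f(382,166),f(336,160)],tip[2]-34)
print(A.round(1)[:,:2],B.round(1)[:,:2])
```

```text
[[55.  -8.9]
 [55.   9.3]
 [60.8  0.3]] [[60.4 -2.7]
 [60.4 18.8]
 [61.8  8. ]]
```

Request:
carry_out(
  motion=[
    {"wx": 0,"wy": 0,"wz": 0,"tx": -0.9,"ty": 8.2,"tz": 0,"gripper": 0.0},
    {"wx": 0,"wy": 0,"wz": 0,"tx": -0.9,"ty": 8.2,"tz": 0,"gripper": 0.0},
    {"wx": 0,"wy": 0,"wz": 0,"tx": -0.9,"ty": 8.2,"tz": 8,"gripper": 0.0},
    {"wx": 0,"wy": 0,"wz": 0,"tx": -0.9,"ty": 8.2,"tz": 16,"gripper": 0.0},
    {"wx": 0,"wy": 0,"wz": 0,"tx": -0.9,"ty": 8.2,"tz": 22,"gripper": 0.0},
    {"wx": 0,"wy": 0,"wz": 0,"tx": -0.9,"ty": 8.2,"tz": 28,"gripper": 0.0},
    {"wx": 0,"wy": 0,"wz": 0,"tx": -0.9,"ty": 8.2,"tz": 33,"gripper": 0.0},
    {"wx": 0,"wy": 0,"wz": 0,"tx": -0.9,"ty": 8.2,"tz": 33,"gripper": 0.0},
  ],
)

```text
clock: 20.65
tcp_pos: [596.0, 181.2, 40.1]
tcp_rot: [0.047, -3.141, 0.001]
wrist_force: [1.3, 0.2, -3.4]
grip_width: 0.171
grasp_force: 40.0
```

Request:
carry_out(
  motion=[
    {"wx": 0,"wy": 0,"wz": 0,"tx": 0,"ty": 0,"tz": 2,"gripper": 0.0},
    {"wx": 0,"wy": 0,"wz": 0,"tx": 0,"ty": 0,"tz": 4,"gripper": 0.0},
    {"wx": 0,"wy": 0,"wz": 0,"tx": 0,"ty": 0,"tz": 4,"gripper": 0.0},
    {"wx": 0,"wy": 0,"wz": 0,"tx": 0,"ty": 0,"tz": 4,"gripper": 0.0},
  ],
)

```text
clock: 20.98
tcp_pos: [596.1, 181.2, 39.8]
tcp_rot: [-0.046, 3.141, 0.001]
wrist_force: [-11.2, -3.7, 33.6]
grip_width: 0.166
grasp_force: 40.0
```

Request:
carry_out(
  motion=[
    {"wx": 0,"wy": 0,"wz": 0,"tx": 0,"ty": 0,"tz": -3,"gripper": 0.5},
    {"wx": 0,"wy": 0,"wz": 0,"tx": 0,"ty": 0,"tz": -3,"gripper": 0.5},
    {"wx": 0,"wy": 0,"wz": 0,"tx": 0,"ty": 0,"tz": -3,"gripper": 0.5},
    {"wx": 0,"wy": 0,"wz": 0,"tx": 0,"ty": 0,"tz": -25,"gripper": 0.6},
    {"wx": 0,"wy": 0,"wz": 0,"tx": 0,"ty": 0,"tz": -65,"gripper": 1},
    {"wx": 0,"wy": 0,"wz": 0,"tx": 0,"ty": 0,"tz": -105,"gripper": 1},
    {"wx": 0,"wy": 0,"wz": 0,"tx": -20,"ty": 0,"tz": -140,"gripper": 1},
    {"wx": 0,"wy": 0,"wz": 0,"tx": -20,"ty": 0,"tz": -150,"gripper": 1},
  ],
)

```text
clock: 21.65
tcp_pos: [620.9, 182.4, 192.8]
tcp_rot: [-0.046, 3.132, 0.003]
wrist_force: [0.4, 0.2, 0.2]
grip_width: 0.702
grasp_force: 0.0
```

Request:
carry_out(
  motion=[
    {"wx": 0,"wy": 0,"wz": 0,"tx": 0,"ty": 30,"tz": -20,"gripper": 1},
    {"wx": 0,"wy": 0,"wz": 0,"tx": 0,"ty": 30,"tz": -20,"gripper": 1},
    {"wx": 0,"wy": 0,"wz": 0,"tx": 0,"ty": 30,"tz": -20,"gripper": 1},
    {"wx": 0,"wy": 0,"wz": 0,"tx": 0,"ty": 30,"tz": -20,"gripper": 1},
  ],
)

```text
clock: 21.98
tcp_pos: [614.8, 211.9, 206.0]
tcp_rot: [0.048, -3.14, 0.001]
wrist_force: [0.1, 0.3, 0.0]
grip_width: 0.973
grasp_force: 0.0
```

Run:
```python
from h import *
c,im=look("wrist"); np.savez("w11.npz",im=im,R=c["R"],o=c["o"]); print(c["o"])
go((487,143.5,52),91.7)
cv2.imwrite("pics/c11.png",cv2.resize(im[0:260,110:570,::-1],None,fx=1.7,fy=1.7,interpolation=cv2.INTER_CUBIC))
```

```text
[549.35088506 210.02618234 363.46757819]
yaw 91.7 t [129.4 -63.7 154.1] w [-0.1 -0.1 -0. ]
yaw 271.7 t [129.4 -63.7 154.1] w [-1.0e-01  1.0e-01  1.8e+02]
q7 1.32 q1 -0.6 f [ 0.6 -0.5  0.1] tcp [614.8 211.1 205.8] grip 0.99 t 22.0
```

View pics/c11.png

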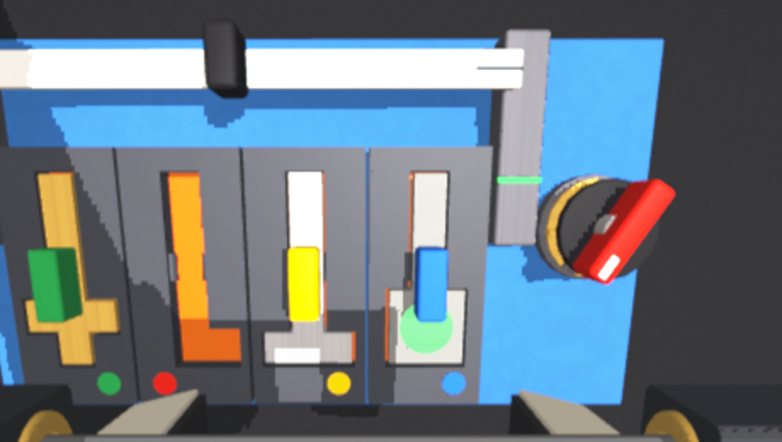

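Parts all flush. Bar's black line at crop (500,68), green line (520,180); knob wing from (668,188) to its striped end (605,272).

Run:
```python
from h import *
c,im=load("w11"); f=lambda x,y:(110+x/1.7-.2,y/1.7-.2)
g=im.astype(int)
# black line rows at right end
for u in range(395,416,4): 
    col=g[28:52,u].sum(1)//3; print(u,28+np.arange(24)[5:-5][col[5:-5].argmin()],col[6:20])
b=[x for x in blobs(mask(im,"green",80,50),10) if 390<x[1]<440 and 95<x[2]<120]; print([(x[0],x[1],x[2]) for x in b])
gu,gv=b[0][1:3]
tx=np.array([np.cos(np.radians(1.7)),np.sin(np.radians(1.7))])
B=onz(c,f(500,68),44)[0]
for z in (36,38,40,44): G=onz(c,(gu,gv),z)[0]; print(z,G,"slide",(G-B)@tx)
K=onz(c,[f(668,188),f(605,272),f(637,231)],60); print(K)
hx=onz(c,[f(226,22),f(240,96),f(207,60),f(245,60)],74);print(hx)
```

```text
395 40 [255 255 255 255 254 199 166 255 255 255 255 255 255 255]
399 40 [255 255 255 255 254 199 167 255 255 255 255 255 255 255]
403 40 [255 255 255 255 254 198 167 255 255 255 255 255 255 255]
407 40 [255 255 255 255 255 199 167 255 255 255 255 255 255 255]
411 40 [255 255 255 255 255 199 167 255 255 255 255 255 255 255]
415 40 [255 255 255 255 254 199 163 255 255 255 255 255 255 255]
[(74.5, 414.41834451901565, 105.49217002237135)]
36 [536.02223971 298.14573914] slide 55.32040757080245
38 [536.10364407 297.60755116] slide 55.385810091948706
40 [536.18504844 297.06936319] slide 55.45121261309496
44 [536.34785717 295.99298723] slide 55.58201765538759
[[538.82704945 369.46897858]
 [582.95382687 342.85807075]
 [561.00673109 356.73742039]]
[[471.85986988 146.76635231]
 [503.39753244 152.55123209]
 [488.18759158 137.45966488]
 [487.6635698  155.21281807]]
```

Request:
carry_out(
  motion=[
    {"wx": 0,"wy": 0,"wz": 0,"tx": 35,"ty": -17,"tz": 0,"gripper": 0.6},
    {"wx": 0,"wy": 0,"wz": 0,"tx": 70,"ty": -34,"tz": 10,"gripper": 0.6},
    {"wx": 0,"wy": 0,"wz": 0,"tx": 105,"ty": -51,"tz": 25,"gripper": 0.6},
    {"wx": 0,"wy": 0,"wz": 0,"tx": 130,"ty": -63.5,"tz": 55,"gripper": 0.6},
    {"wx": 0,"wy": 0,"wz": 0,"tx": 130,"ty": -63.5,"tz": 90,"gripper": 0.6},
    {"wx": 0,"wy": 0,"wz": 0,"tx": 130,"ty": -63.5,"tz": 125,"gripper": 0.5},
    {"wx": 0,"wy": 0,"wz": 0,"tx": 130,"ty": -63.5,"tz": 150,"gripper": 0.4},
    {"wx": 0,"wy": 0,"wz": 0,"tx": 130,"ty": -63.5,"tz": 152,"gripper": 0.4},
  ],
  force=25,
)

```text
clock: 22.7
tcp_pos: [483.7, 142.5, 50.7]
tcp_rot: [0.045, -3.134, 0.006]
wrist_force: [-1.7, 0.3, -0.4]
grip_width: 0.47
grasp_force: 0.0
```

Request:
carry_out(
  motion=[
    {"wx": 0,"wy": 0,"wz": 0,"tx": 0,"ty": 0,"tz": 0,"gripper": 0.4},
    {"wx": 0,"wy": 0,"wz": 0,"tx": 0,"ty": 0,"tz": 0,"gripper": 0.0},
    {"wx": 0,"wy": 0,"wz": 0,"tx": 0,"ty": 0,"tz": 0,"gripper": 0.0},
    {"wx": 0,"wy": 0,"wz": 0,"tx": 0,"ty": 0,"tz": 0,"gripper": 0.0},
    {"wx": 0,"wy": 0,"wz": 0,"tx": 0,"ty": 0,"tz": 0,"gripper": 0.0},
    {"wx": 0,"wy": 0,"wz": 0,"tx": 0,"ty": 0,"tz": 0,"gripper": 0.0},
  ],
)

```text
clock: 23.2
tcp_pos: [488.3, 142.9, 56.4]
tcp_rot: [-0.044, 3.139, -0.002]
wrist_force: [0.7, -7.2, 5.3]
grip_width: 0.171
grasp_force: 25.0
```

Request:
carry_out(
  motion=[
    {"wx": 0,"wy": 0,"wz": 0,"tx": -8,"ty": 0,"tz": 0,"gripper": 0.0},
    {"wx": 0,"wy": 0,"wz": 0,"tx": -18,"ty": 0,"tz": 0,"gripper": 0.0},
    {"wx": 0,"wy": 0,"wz": 0,"tx": -28,"ty": 0,"tz": 0,"gripper": 0.0},
    {"wx": 0,"wy": 0,"wz": 0,"tx": -38,"ty": 0,"tz": 0,"gripper": 0.0},
    {"wx": 0,"wy": 0,"wz": 0,"tx": -47,"ty": 0,"tz": 0,"gripper": 0.0},
    {"wx": 0,"wy": 0,"wz": 0,"tx": -53,"ty": 0,"tz": 0,"gripper": 0.0},
    {"wx": 0,"wy": 0,"wz": 0,"tx": -55.4,"ty": 0,"tz": 0,"gripper": 0.0},
    {"wx": 0,"wy": 0,"wz": 0,"tx": -55.4,"ty": 0,"tz": 0,"gripper": 0.0},
  ],
)

```text
clock: 23.87
tcp_pos: [544.3, 144.7, 56.5]
tcp_rot: [-0.045, 3.139, -0.002]
wrist_force: [1.5, -5.7, 2.3]
grip_width: 0.173
grasp_force: 25.0
```

Request:
carry_out(
  motion=[
    {"wx": 0,"wy": 0,"wz": 0,"tx": 0,"ty": 0,"tz": 0,"gripper": 0.0},
    {"wx": 0,"wy": 0,"wz": 0,"tx": 0,"ty": 0,"tz": 0,"gripper": 0.0},
    {"wx": 0,"wy": 0,"wz": 0,"tx": 0,"ty": 0,"tz": 0,"gripper": 0.0},
  ],
)

```text
clock: 24.12
tcp_pos: [544.2, 144.6, 56.5]
tcp_rot: [-0.045, 3.138, -0.002]
wrist_force: [1.9, -5.3, 1.0]
grip_width: 0.17
grasp_force: 25.0
```

Run:
```python
from h import *
c,im=look("wrist"); np.savez("w12.npz",im=im,R=c["R"],o=c["o"]); print(c["o"])
go((541,145,52),91.7)
b=[x for x in blobs(mask(im,"green",80,50),10)]; print([(x[0],x[1],x[2],onz(c,x[1:3],40)[0]) for x in b])
```

```text
[478.04093692 142.94572179 213.72568512]
yaw 91.7 t [3.2 0.5 4.5] w [-0.1  0.2 -0.1]
yaw 271.7 t [3.2 0.5 4.5] w [3.000e-01 1.000e-01 1.799e+02]
q7 1.42 q1 -0.53 f [ 2.  -6.2  1.3] tcp [544.2 144.6  56.5] grip 0.17 t 24.2
[(977.0, 133.06397134083932, 305.834527465029, array([588.56679328,  36.50687939]))]
```

Request:
carry_out(
  motion=[
    {"wx": 0,"wy": 0,"wz": 0,"tx": 0,"ty": 0,"tz": 0,"gripper": 0.5},
    {"wx": 0,"wy": 0,"wz": 0,"tx": 0,"ty": 0,"tz": 0,"gripper": 0.5},
    {"wx": 0,"wy": 0,"wz": 0,"tx": 0,"ty": 0,"tz": -20,"gripper": 0.6},
    {"wx": 0,"wy": 0,"wz": 0,"tx": 0,"ty": 0,"tz": -60,"gripper": 1},
    {"wx": 0,"wy": 0,"wz": 0,"tx": -10,"ty": 0,"tz": -100,"gripper": 1},
    {"wx": 0,"wy": 0,"wz": 0,"tx": -40,"ty": 20,"tz": -125,"gripper": 1},
    {"wx": 0,"wy": 0,"wz": 0,"tx": -66,"ty": 50,"tz": -140,"gripper": 1},
    {"wx": 0,"wy": 0,"wz": 0,"tx": -66,"ty": 66,"tz": -150,"gripper": 1},
  ],
)

```text
clock: 24.83
tcp_pos: [610.5, 217.4, 208.4]
tcp_rot: [-0.047, 3.135, 0.005]
wrist_force: [-1.2, 1.3, 0.4]
grip_width: 0.703
grasp_force: 0.0
```

Request:
carry_out(
  motion=[
    {"wx": 0,"wy": 0,"wz": 0,"tx": 0,"ty": 0,"tz": 0,"gripper": 1},
    {"wx": 0,"wy": 0,"wz": 0,"tx": 0,"ty": 0,"tz": 0,"gripper": 1},
    {"wx": 0,"wy": 0,"wz": 0,"tx": 0,"ty": 0,"tz": 0,"gripper": 1},
  ],
)

```text
clock: 25.08
tcp_pos: [605.9, 213.7, 204.7]
tcp_rot: [0.047, -3.14, 0.001]
wrist_force: [-0.4, -0.3, 0.7]
grip_width: 0.922
grasp_force: 0.0
```

Run:
```python
from h import *
c,im=look("wrist"); np.savez("w13.npz",im=im,R=c["R"],o=c["o"]); print(c["o"],env.get_state()["tcp_pos"])
g=im.astype(int)
for x in blobs(mask(im,"green",80,50),10): print("green",x[0],x[1:3],cv2.boundingRect(x[3]))
# bar white columns near right end
h=cv2.cvtColor(im,cv2.COLOR_RGB2HSV); m=((h[...,1]<40)&(h[...,2]>190)).astype(np.uint8)*255; m[:70]=0;m[170:]=0
for x in blobs(m,100): print("white",x[0],x[1:3],cv2.boundingRect(x[3]))
for u in range(385,425,5): print(u,g[90:130,u].sum(1)//3)
```

```text
[540.35046718 211.80673709 362.23187746] [605.81899553 213.08774072 204.57455875]
green 1104.0 (139.91893115942028, 175.89205917874395) (124, 155, 32, 44)
green 434.0 (356.56144393241163, 204.35330261136713) (343, 189, 30, 27)
green 140.5 (172.21233689205218, 233.66429418742584) (165, 227, 15, 14)
green 88.5 (215.4613935969868, 315.090395480226) (210, 307, 12, 14)
green 37.0 (78.86486486486487, 115.54954954954954) (73, 114, 13, 5)
green 28.0 (417.23809523809524, 115.03571428571429) (410, 114, 15, 4)
white 5714.0 (351.7914187376035, 118.14963248162408) (255, 70, 172, 100)
white 2754.5 (161.71652447510132, 115.55950868276153) (85, 105, 148, 22)
385 [183 184 184 183 184 188 186 176 174 173 172 172 172 172 171 214 255 255
 255 255 255 255 255 255 255 233 232 255 255 255 255 255 255 255 255 255
 211 168 165 165]
390 [119 119 119 120 121 133 161 172 173 173 173 172 172 172 171 215 255 255
 255 255 255 255 255 255 255 207 214 255 255 255 255 255 255 255 255 255
 211 168 166 165]
395 [ 91  91  86  81  83 105 152 171 172 172 172 172 172 172 171 215 255 255
 255 255 255 255 255 255 255 218 215
[... 194 characters left out ...]
55 255 255
 206 158 156 158]
405 [201 201 201 199 198 199 199 199 199 199 200 198 198 198 198 224 255 255
 255 255 255 255 255 255 255 207 213 255 255 255 255 255 255 255 255 255
 225 201 199 199]
410 [202 202 201 202 202 202 202 201 200 201 200 201 200 200 199 221 255 255
 255 255 255 255 254 251 227 172 175 231 232 222 229 233 234 232 225 207
 197 196 196 196]
415 [197 197 197 197 197 198 197 197 198 198 198 198 198 199 198 198 199 199
 199 199 199 199 199 203 196 187 190 205 200 198 199 199 198 199 199 197
 197 199 198 198]
420 [199 199 199 199 199 199 198 198 197 198 197 197 197 197 197 197 197 197
 197 197 198 197 195 182 186 186 189 204 198 198 198 197 196 197 197 196
 197 198 198 198]
```

Run:
```python
from h import *
from scipy.optimize import least_squares
R=[];S=[]
for n in ("w1","w2","w11","w13"):
    c,im=load(n); b=max([x for x in blobs(mask(im,"red",110,60),100) if x[1]>420 and x[2]<235],key=lambda t:t[0])
    x,y,w,h=cv2.boundingRect(b[3]); hs=cv2.cvtColor(im,cv2.COLOR_RGB2HSV)
    hull=np.zeros(im.shape[:2],np.uint8); cv2.drawContours(hull,[cv2.convexHull(b[3])],-1,255,-1); hull=cv2.dilate(hull,np.ones((5,5)))
    m=((hs[...,1]<60)&(hs[...,2]>150)).astype(np.uint8)*255&hull
    st=blobs(m,3); print(n,"red",b[0],np.round(b[1:3],1),(x,y,w,h),"white",[(t[0],round(t[1],1),round(t[2],1)) for t in st])
    bp=cv2.boxPoints(cv2.minAreaRect(b[3])); print("   box",bp.round(0).tolist())
    if n=="w13": cv2.imwrite("pics/c13.png",cv2.resize(im[60:200,400:560,::-1],None,fx=5,fy=4.2,interpolation=cv2.INTER_CUBIC))
```

```text
w1 red 1036.5 [483.8 191.9] (458, 170, 50, 50) white [(48.0, 476.5, 212.9), (21.0, 475.0, 188.7)]
   box [[457.0, 208.0], [489.0, 163.0], [509.0, 177.0], [477.0, 222.0]]
w2 red 1471.0 [520.2 115. ] (490, 87, 60, 57) white [(54.0, 513.3, 135.0), (8.0, 511.4, 111.9)]
   box [[488.0, 136.0], [529.0, 79.0], [550.0, 94.0], [510.0, 151.0]]
w11 red 1619.5 [477.1 134.8] (446, 105, 62, 62) white [(69.5, 467.8, 156.9), (11.0, 468.2, 130.2)]
   box [[445.0, 157.0], [487.0, 97.0], [509.0, 112.0], [466.0, 172.0]]
w13 red 1602.5 [474.2 145. ] (444, 116, 61, 61) white [(69.5, 464.8, 167.4), (13.5, 464.9, 140.8)]
   box [[442.0, 166.0], [484.0, 108.0], [506.0, 123.0], [463.0, 181.0]]
```

Run:
```python
from h import *
def tri(obs):
    A=np.zeros((3,3));b=np.zeros(3)
    for n,uv in obs:
        c,_=load(n); d=c["R"]@np.array([(uv[0]-c["cx"])/c["fx"],(uv[1]-c["cy"])/c["fy"],1]); d/=np.linalg.norm(d); M=np.eye(3)-np.outer(d,d); A+=M;b+=M@c["o"]
    p=np.linalg.solve(A,b); return p,[np.round(px(load(n)[0],p)[0]-uv,1) for n,uv in obs]
print(tri([("w1",(476.5,212.9)),("w2",(513.3,135)),("w11",(467.8,156.9)),("w13",(464.8,167.4))]))
print("hub",tri([("w1",(475,188.7)),("w2",(511.4,111.9)),("w11",(468.2,130.2)),("w13",(464.9,140.8))]))
# red extreme along the far end: rightmost contour point
o=[]
for n in ("w1","w2","w11","w13"):
    c,im=load(n); b=max([x for x in blobs(mask(im,"red",110,60),100) if x[1]>420 and x[2]<235],key=lambda t:t[0]); k=b[3][:,0,:].astype(float)
    i=k[:,0].argmax(); o.append((n,tuple(k[i]+[.5,0])))
print("right corner",o,tri(o))
```

```text
(array([578.96247995, 338.27900809,  73.91883813]), [array([-0.,  0.]), array([-0.1, -0.1]), array([0. , 0.1]), array([ 0.1, -0.1])])
hub (array([557.16633272, 344.22745099,  53.26764324]), [array([0.6, 0.2]), array([-0.6, -0.3]), array([-0.3,  0.4]), array([ 0.2, -0.3])])
right corner [('w1', (np.float64(507.5), np.float64(179.0))), ('w2', (np.float64(549.5), np.float64(95.0))), ('w11', (np.float64(507.5), np.float64(114.0))), ('w13', (np.float64(504.5), np.float64(124.0)))] (array([541.97638539, 366.02954904,  74.99438622]), [array([ 0.1, -0.1]), array([ 0. , -0.3]), array([ 0. , -0.2]), array([-0.1,  0.6])])
```

View pics/c13.png

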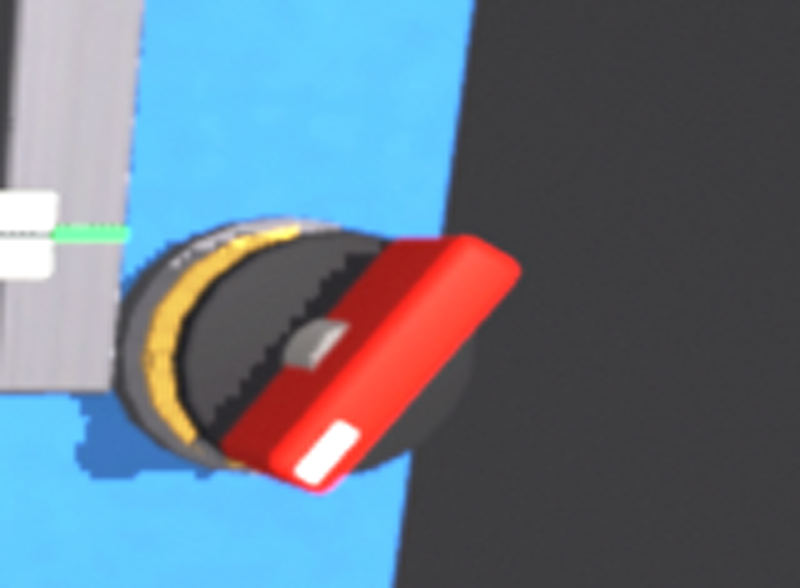

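Crop: black line on green (v 233/234); wing top corners (465,238),(520,268),(325,490),(270,465), stripe at lower end.

Run:
```python
from h import *
c,im=load("w13")
P=onz(c,[(400+x/5-.3,60+y/4.2-.3) for x,y in ((465,238),(520,268),(325,490),(270,465))],74); print(P.round(1),P.mean(0))
d=(P[2]+P[3]-P[0]-P[1])/2; yaw=np.degrees(np.arctan2(d[1],d[0])); print(np.linalg.norm(d),"yaw",yaw)
m=P.mean(0); go((m[0],m[1],150),yaw-90); go((m[0],m[1],150),yaw+90)
```

```text
[[535.5 355.7]
 [541.1 365.9]
 [586.8 339.1]
 [581.9 328.9]] [561.34488782 347.39790999]
53.286380468541985 yaw -30.179643707506006
yaw -120.179643707506 t [ 40.5 135.6  54.5] w [ 1.000e-01 -1.000e-01 -1.482e+02]
yaw 59.820356292494 t [ 40.5 135.6  54.5] w [-0.1 -0.1 31.8]
q7 1.31 q1 -0.61 f [ 0.4 -1.3 -0.8] tcp [605.8 213.1 204.6] grip 0.96 t 25.1
yaw 59.820356292494 t [ 40.5 135.6  54.5] w [-0.1 -0.1 31.8]
yaw 239.820356292494 t [ 40.5 135.6  54.5] w [ 1.000e-01 -1.000e-01 -1.482e+02]
q7 1.31 q1 -0.61 f [ 0.4 -1.3 -0.8] tcp [605.8 213.1 204.6] grip 0.96 t 25.1
```

Request:
carry_out(
  motion=[
    {"wx": 0,"wy": 0,"wz": 6,"tx": 12,"ty": 38,"tz": 0,"gripper": 0.7},
    {"wx": 0,"wy": 0,"wz": 12,"tx": 24,"ty": 76,"tz": 0,"gripper": 0.7},
    {"wx": 0,"wy": 0,"wz": 18,"tx": 36,"ty": 112,"tz": 5,"gripper": 0.7},
    {"wx": 0,"wy": 0,"wz": 24,"tx": 40.5,"ty": 135.5,"tz": 25,"gripper": 0.7},
    {"wx": 0,"wy": 0,"wz": 30,"tx": 40.5,"ty": 135.5,"tz": 55,"gripper": 0.6},
    {"wx": 0,"wy": 0,"wz": 32,"tx": 40.5,"ty": 135.5,"tz": 90,"gripper": 0.6},
    {"wx": 0,"wy": 0,"wz": 32,"tx": 40.5,"ty": 135.5,"tz": 120,"gripper": 0.5},
    {"wx": 0,"wy": 0,"wz": 32,"tx": 40.5,"ty": 135.5,"tz": 120,"gripper": 0.5},
  ],
)

```text
clock: 25.8
tcp_pos: [557.9, 345.3, 78.7]
tcp_rot: [-0.82, -3.026, 0.014]
wrist_force: [-1.3, -0.9, -0.9]
grip_width: 0.521
grasp_force: 0.0
```

Request:
carry_out(
  motion=[
    {"wx": 0,"wy": 0,"wz": 0,"tx": 0,"ty": 0,"tz": 0,"gripper": 0.5},
    {"wx": 0,"wy": 0,"wz": 0,"tx": 0,"ty": 0,"tz": 0,"gripper": 0.5},
    {"wx": 0,"wy": 0,"wz": 0,"tx": 0,"ty": 0,"tz": 0,"gripper": 0.5},
  ],
)

```text
clock: 26.05
tcp_pos: [563.6, 348.7, 87.5]
tcp_rot: [0.821, 3.03, 0.004]
wrist_force: [0.5, -0.8, -0.5]
grip_width: 0.5
grasp_force: 0.0
```

Run:
```python
from h import *
go((561.5,347.2,54),59.8)
```

```text
yaw 59.8 t [ 1.1 -2.4 33.5] w [ 0.2  0.1 -0.1]
yaw 239.8 t [ 1.1 -2.4 33.5] w [ 1.000e-01 -3.000e-01  1.799e+02]
q7 0.64 q1 -0.87 f [ 0.5 -0.8 -0.5] tcp [563.6 348.7  87.5] grip 0.5 t 26.1
```

Request:
carry_out(
  motion=[
    {"wx": 0,"wy": 0,"wz": 0,"tx": 1,"ty": -2.4,"tz": 12,"gripper": 0.5},
    {"wx": 0,"wy": 0,"wz": 0,"tx": 1,"ty": -2.4,"tz": 24,"gripper": 0.4},
    {"wx": 0,"wy": 0,"wz": 0,"tx": 1,"ty": -2.4,"tz": 33,"gripper": 0.4},
    {"wx": 0,"wy": 0,"wz": 0,"tx": 1,"ty": -2.4,"tz": 33,"gripper": 0.0},
    {"wx": 0,"wy": 0,"wz": 0,"tx": 1,"ty": -2.4,"tz": 33,"gripper": 0.0},
    {"wx": 0,"wy": 0,"wz": 0,"tx": 1,"ty": -2.4,"tz": 33,"gripper": 0.0},
    {"wx": 0,"wy": 0,"wz": 0,"tx": 1,"ty": -2.4,"tz": 33,"gripper": 0.0},
    {"wx": 0,"wy": 0,"wz": 0,"tx": 1,"ty": -2.4,"tz": 33,"gripper": 0.0},
  ],
  force=25,
)

```text
clock: 26.72
tcp_pos: [561.2, 348.5, 52.9]
tcp_rot: [0.819, 3.031, 0.005]
wrist_force: [4.1, 4.1, -4.7]
grip_width: 0.15
grasp_force: 25.0
```

Request:
carry_out(
  motion=[
    {"wx": 0,"wy": 0,"wz": -6,"tx": 0,"ty": 0,"tz": 0,"gripper": 0.0},
    {"wx": 0,"wy": 0,"wz": -12,"tx": 0,"ty": 0,"tz": 0,"gripper": 0.0},
    {"wx": 0,"wy": 0,"wz": -18,"tx": 0,"ty": 0,"tz": 0,"gripper": 0.0},
    {"wx": 0,"wy": 0,"wz": -24,"tx": 0,"ty": 0,"tz": 0,"gripper": 0.0},
    {"wx": 0,"wy": 0,"wz": -30,"tx": 0,"ty": 0,"tz": 0,"gripper": 0.0},
    {"wx": 0,"wy": 0,"wz": -35,"tx": 0,"ty": 0,"tz": 0,"gripper": 0.0},
    {"wx": 0,"wy": 0,"wz": -40,"tx": 0,"ty": 0,"tz": 0,"gripper": 0.0},
    {"wx": 0,"wy": 0,"wz": -45,"tx": 0,"ty": 0,"tz": 0,"gripper": 0.0},
  ],
)

```text
clock: 27.38
tcp_pos: [561.1, 347.9, 52.7]
tcp_rot: [-0.409, 3.112, 0.002]
wrist_force: [3.6, 1.5, -2.9]
grip_width: 0.149
grasp_force: 25.0
```

Run:
```python
from h import *
go((561.5,347.2,54),123.2); print(env.get_state()["ft_torque"])
```

```text
yaw 123.2 t [-0.2 -0.8 -1.3] w [  0.    0.2 -18.2]
yaw 303.2 t [-0.2 -0.8 -1.3] w [  0.2  -0.  161.8]
q7 1.29 q1 -0.72 f [ 3.6  1.5 -2.9] tcp [561.1 347.9  52.7] grip 0.15 t 27.4
[ 0.62834607 -0.74377181 -0.12351932]
```

Request:
carry_out(
  motion=[
    {"wx": 0,"wy": 0,"wz": -5,"tx": 0,"ty": 0,"tz": 0,"gripper": 0.0},
    {"wx": 0,"wy": 0,"wz": -10,"tx": 0,"ty": 0,"tz": 0,"gripper": 0.0},
    {"wx": 0,"wy": 0,"wz": -15,"tx": 0,"ty": 0,"tz": 0,"gripper": 0.0},
    {"wx": 0,"wy": 0,"wz": -19,"tx": 0,"ty": 0,"tz": 0,"gripper": 0.0},
    {"wx": 0,"wy": 0,"wz": -19,"tx": 0,"ty": 0,"tz": 0,"gripper": 0.0},
    {"wx": 0,"wy": 0,"wz": -19,"tx": 0,"ty": 0,"tz": 0,"gripper": 0.0},
  ],
)

```text
clock: 27.88
tcp_pos: [561.3, 347.6, 52.6]
tcp_rot: [-0.909, 3.004, 0.001]
wrist_force: [4.7, 3.3, -4.5]
grip_width: 0.153
grasp_force: 25.0
```

Run:
```python
from h import *
go((561.5,347.2,54),123.2); print(env.get_state()["ft_torque"])
```

```text
yaw 123.2 t [ 0.  -0.5 -1.4] w [0.  0.2 0.5]
yaw 303.2 t [ 0.  -0.5 -1.4] w [  -0.3    0.  -179.5]
q7 1.55 q1 -0.66 f [ 4.7  3.3 -4.5] tcp [561.3 347.6  52.6] grip 0.15 t 27.9
[ 0.68374087 -0.85488234  0.1044803 ]
```

Request:
carry_out(
  motion=[
    {"wx": 0,"wy": 0,"wz": -4,"tx": 0,"ty": 0,"tz": 0,"gripper": 0.0},
    {"wx": 0,"wy": 0,"wz": -4,"tx": 0,"ty": 0,"tz": 0,"gripper": 0.0},
    {"wx": 0,"wy": 0,"wz": -4,"tx": 0,"ty": 0,"tz": 0,"gripper": 0.5},
    {"wx": 0,"wy": 0,"wz": -4,"tx": 0,"ty": 0,"tz": 0,"gripper": 0.5},
    {"wx": 0,"wy": 0,"wz": -4,"tx": 0,"ty": 0,"tz": 0,"gripper": 0.5},
    {"wx": 0,"wy": 0,"wz": -4,"tx": 0,"ty": 0,"tz": 0,"gripper": 0.5},
    {"wx": 0,"wy": 0,"wz": -4,"tx": 0,"ty": 0,"tz": -25,"gripper": 0.6},
    {"wx": 0,"wy": 0,"wz": -4,"tx": 0,"ty": 0,"tz": -60,"gripper": 0.8},
  ],
)

```text
clock: 28.55
tcp_pos: [557.7, 345.5, 109.5]
tcp_rot: [1.013, -2.967, 0.003]
wrist_force: [0.9, 0.6, 0.5]
grip_width: 0.536
grasp_force: 0.0
```

Run:
```python
from h import *
s=env.get_state(); print(s["ft_torque"],s["wrist_force"])
go((590,300,205),91.7)
```

```text
[ 0.0626908  -0.01996083 -0.05702762] [0.91101859 0.5823489  0.46098317]
yaw 91.7 t [  2.9 -55.7 -95.5] w [-0.1 -0.4 36. ]
yaw 271.7 t [  2.9 -55.7 -95.5] w [   0.5   -0.2 -144. ]
q7 1.61 q1 -0.65 f [0.9 0.6 0.5] tcp [557.7 345.5 109.5] grip 0.54 t 28.6
```

Request:
carry_out(
  motion=[
    {"wx": 0,"wy": 0,"wz": 6,"tx": 0,"ty": 0,"tz": -40,"gripper": 1},
    {"wx": 0,"wy": 0,"wz": 12,"tx": 0,"ty": -15,"tz": -75,"gripper": 1},
    {"wx": 0,"wy": 0,"wz": 18,"tx": 2,"ty": -35,"tz": -95,"gripper": 1},
    {"wx": 0,"wy": 0,"wz": 24,"tx": 3,"ty": -55,"tz": -95,"gripper": 1},
    {"wx": 0,"wy": 0,"wz": 30,"tx": 3,"ty": -55,"tz": -95,"gripper": 1},
    {"wx": 0,"wy": 0,"wz": 36,"tx": 3,"ty": -55,"tz": -95,"gripper": 1},
    {"wx": 0,"wy": 0,"wz": 36,"tx": 3,"ty": -55,"tz": -95,"gripper": 1},
    {"wx": 0,"wy": 0,"wz": 36,"tx": 3,"ty": -55,"tz": -95,"gripper": 1},
  ],
)

```text
clock: 29.22
tcp_pos: [590.9, 301.8, 207.1]
tcp_rot: [0.052, -3.141, 0.0]
wrist_force: [0.0, -0.8, -0.7]
grip_width: 0.997
grasp_force: 0.0
```

```bash
cat > wing.py <<'E'
from h import *
def wing(n):
    c,im=load(n); b=max([x for x in blobs(mask(im,"red",110,60),100)],key=lambda t:t[0]); hs=cv2.cvtColor(im,cv2.COLOR_RGB2HSV)
    hull=np.zeros(im.shape[:2],np.uint8); cv2.drawContours(hull,[cv2.convexHull(b[3])],-1,255,-1); hull=cv2.dilate(hull,np.ones((5,5)))
    m=((hs[...,1]<60)&(hs[...,2]>150)).astype(np.uint8)*255&hull
    print("red",np.round(b[:3],1),cv2.boundingRect(b[3]),cv2.minAreaRect(b[3]))
    for t in blobs(m,3):
        print(" white",np.round(t[:3],1))
        for z in (74,67):
            p=onz(c,t[1:3],z)[0]; v=p-np.array([561.3,347.6]); print("   z",z,p.round(1),"r %.1f yaw %.1f"%(np.linalg.norm(v),np.degrees(np.arctan2(v[1],v[0]))))
E
python3 - <<'E'
from wing import *
c,im=look("wrist","w14"); np.savez("w14.npz",im=im,R=c["R"],o=c["o"]); print(c["o"])
wing("w14"); wing("w13")
s=env.get_state();print(s["tcp_pos"])
E
```

```text
[525.27131046 299.67371053 364.50165375]
red [859.  369.6 156. ] (348, 131, 47, 56) ((371.5914611816406, 158.90582275390625), (62.112152099609375, 17.768404006958008), 55.491477966308594)
 white [ 68.  386.  178.9]
   z 74 [576.4 359.3] r 19.1 yaw 37.7
   z 67 [577.6 360.7] r 20.9 yaw 38.7
 white [ 16.5 379.6 154.3]
   z 74 [555. 352.] r 7.7 yaw 144.9
   z 67 [555.7 353.3] r 8.0 yaw 134.4
 white [ 15.  364.7 164.8]
   z 74 [564.5 339.7] r 8.5 yaw -67.7
   z 67 [565.5 340.7] r 8.1 yaw -58.8
red [1602.5  474.2  145. ] (444, 116, 61, 61) ((473.64404296875, 144.44415283203125), (26.53908920288086, 71.89250183105469), 36.32682418823242)
 white [ 69.5 464.8 167.4]
   z 74 [579.  338.2] r 20.0 yaw -28.0
   z 67 [579.9 341.3] r 19.7 yaw -18.8
 white [ 13.5 464.9 140.8]
   z 74 [556.3 335.2] r 13.4 yaw -111.9
   z 67 [556.7 338.2] r 10.5 yaw -116.1
[590.82234992 301.95357657 206.9859659 ]
```

Request:
carry_out(
  motion=[
    {"wx": 0,"wy": 0,"wz": 0,"tx": -10,"ty": -40,"tz": 0,"gripper": 1},
    {"wx": 0,"wy": 0,"wz": 0,"tx": -20,"ty": -80,"tz": 0,"gripper": 1},
    {"wx": 0,"wy": 0,"wz": 0,"tx": -20,"ty": -110,"tz": 0,"gripper": 1},
    {"wx": 0,"wy": 0,"wz": 0,"tx": -20,"ty": -110,"tz": 0,"gripper": 1},
    {"wx": 0,"wy": 0,"wz": 0,"tx": -20,"ty": -110,"tz": 0,"gripper": 1},
    {"wx": 0,"wy": 0,"wz": 0,"tx": -20,"ty": -110,"tz": 0,"gripper": 1},
  ],
)

```text
clock: 29.77
tcp_pos: [614.2, 193.2, 207.1]
tcp_rot: [0.051, -3.141, -0.001]
wrist_force: [0.0, 0.7, 0.3]
grip_width: 0.996
grasp_force: 0.0
```

```bash
cat >> wing.py <<'E'
def tri(obs):
    A=np.zeros((3,3));b=np.zeros(3)
    for n,uv in obs:
        c,_=load(n); d=c["R"]@np.array([(uv[0]-c["cx"])/c["fx"],(uv[1]-c["cy"])/c["fy"],1]); d/=np.linalg.norm(d); M=np.eye(3)-np.outer(d,d); A+=M;b+=M@c["o"]
    p=np.linalg.solve(A,b); return p,[np.round(px(load(n)[0],p)[0]-uv,1) for n,uv in obs]
def stripe(n):
    c,im=load(n); b=max(blobs(mask(im,"red",110,60),100),key=lambda t:t[0]); hs=cv2.cvtColor(im,cv2.COLOR_RGB2HSV)
    hull=np.zeros(im.shape[:2],np.uint8); cv2.drawContours(hull,[cv2.convexHull(b[3])],-1,255,-1); hull=cv2.dilate(hull,np.ones((5,5)))
    return blobs(((hs[...,1]<60)&(hs[...,2]>150)).astype(np.uint8)*255&hull,3)[0][1:3]
E
python3 - <<'E'
from wing import *
c,im=look("wrist","w15"); np.savez("w15.npz",im=im,R=c["R"],o=c["o"]); print(c["o"])
wing("w15"); print(tri([(n,stripe(n)) for n in ("w14","w15")]))
go((561.3,347.6,90),37.5+90)
E
```

```text
[548.60404682 190.95632968 364.51444799]
red [1383.   490.6  134.8] (465, 108, 54, 60) ((491.5735168457031, 137.4558868408203), (66.88444519042969, 27.26827621459961), 59.03623962402344)
 white [ 65.  509.7 156.6]
   z 74 [576.8 356.7] r 18.0 yaw 30.4
   z 67 [577.5 360.7] r 20.8 yaw 39.0
 white [ 14.  486.6 143.3]
   z 74 [566.1 334.9] r 13.6 yaw -69.3
   z 67 [566.5 338.3] r 10.6 yaw -60.5
(array([577.52985723, 360.6469144 ,  67.13090068]), [array([-0. , -0.1]), array([0. , 0.1])])
yaw 127.5 t [ 47.5 155.1 117.2] w [  0.1  -0.  -35.6]
yaw 307.5 t [ 47.5 155.1 117.2] w [-0.000e+00 -1.000e-01  1.444e+02]
q7 1.31 q1 -0.53 f [ 0.6  0.1 -0.6] tcp [614.  194.1 207. ] grip 1.0 t 29.8
```

Knob has clicked down (stripe z 67.1, was 74). Regrip and turn forward.

Request:
carry_out(
  motion=[
    {"wx": 0,"wy": 0,"wz": -6,"tx": 11,"ty": 37,"tz": 0,"gripper": 0.7},
    {"wx": 0,"wy": 0,"wz": -12,"tx": 22,"ty": 74,"tz": 0,"gripper": 0.7},
    {"wx": 0,"wy": 0,"wz": -18,"tx": 33,"ty": 111,"tz": 0,"gripper": 0.7},
    {"wx": 0,"wy": 0,"wz": -24,"tx": 44,"ty": 145,"tz": 10,"gripper": 0.7},
    {"wx": 0,"wy": 0,"wz": -30,"tx": 47.5,"ty": 155,"tz": 40,"gripper": 0.6},
    {"wx": 0,"wy": 0,"wz": -36,"tx": 47.5,"ty": 155,"tz": 75,"gripper": 0.6},
    {"wx": 0,"wy": 0,"wz": -36,"tx": 47.5,"ty": 155,"tz": 110,"gripper": 0.5},
    {"wx": 0,"wy": 0,"wz": -36,"tx": 47.5,"ty": 155,"tz": 115,"gripper": 0.5},
  ],
)

```text
clock: 30.48
tcp_pos: [557.8, 346.0, 85.9]
tcp_rot: [1.019, -2.962, 0.002]
wrist_force: [-1.2, -1.0, -0.7]
grip_width: 0.519
grasp_force: 0.0
```

Request:
carry_out(
  motion=[
    {"wx": 0,"wy": 0,"wz": 0,"tx": 0,"ty": 0,"tz": 0,"gripper": 0.5},
    {"wx": 0,"wy": 0,"wz": 0,"tx": 0,"ty": 0,"tz": 0,"gripper": 0.5},
    {"wx": 0,"wy": 0,"wz": 0,"tx": 0,"ty": 0,"tz": 0,"gripper": 0.5},
  ],
)

```text
clock: 30.73
tcp_pos: [563.7, 347.0, 94.6]
tcp_rot: [-1.014, 2.97, 0.002]
wrist_force: [0.3, -0.6, 1.3]
grip_width: 0.5
grasp_force: 0.0
```

Run:
```python
from h import *
go((561.3,347.6,48),127.7)
```

```text
yaw 127.7 t [ 1.7  1.9 46.6] w [-0.   0.2  0. ]
yaw 307.7 t [ 1.7  1.9 46.6] w [  -0.3   -0.  -180. ]
q7 1.62 q1 -0.65 f [ 0.3 -0.6  1.3] tcp [563.7 347.   94.6] grip 0.5 t 30.7
```

Request:
carry_out(
  motion=[
    {"wx": 0,"wy": 0,"wz": 0,"tx": 1.7,"ty": 1.9,"tz": 15,"gripper": 0.5},
    {"wx": 0,"wy": 0,"wz": 0,"tx": 1.7,"ty": 1.9,"tz": 30,"gripper": 0.4},
    {"wx": 0,"wy": 0,"wz": 0,"tx": 1.7,"ty": 1.9,"tz": 45,"gripper": 0.4},
    {"wx": 0,"wy": 0,"wz": 0,"tx": 1.7,"ty": 1.9,"tz": 46,"gripper": 0.0},
    {"wx": 0,"wy": 0,"wz": 0,"tx": 1.7,"ty": 1.9,"tz": 46,"gripper": 0.0},
    {"wx": 0,"wy": 0,"wz": 0,"tx": 1.7,"ty": 1.9,"tz": 46,"gripper": 0.0},
    {"wx": 0,"wy": 0,"wz": 0,"tx": 1.7,"ty": 1.9,"tz": 46,"gripper": 0.0},
    {"wx": 0,"wy": 0,"wz": 0,"tx": 1.7,"ty": 1.9,"tz": 46,"gripper": 0.0},
  ],
)

```text
clock: 31.4
tcp_pos: [560.7, 347.2, 47.9]
tcp_rot: [-1.015, 2.97, 0.002]
wrist_force: [-0.9, 1.3, 5.4]
grip_width: 0.149
grasp_force: 25.0
```

Request:
carry_out(
  motion=[
    {"wx": 0,"wy": 0,"wz": 7,"tx": 0,"ty": 0,"tz": 0,"gripper": 0.0},
    {"wx": 0,"wy": 0,"wz": 14,"tx": 0,"ty": 0,"tz": 0,"gripper": 0.0},
    {"wx": 0,"wy": 0,"wz": 21,"tx": 0,"ty": 0,"tz": 0,"gripper": 0.0},
    {"wx": 0,"wy": 0,"wz": 28,"tx": 0,"ty": 0,"tz": 0,"gripper": 0.0},
    {"wx": 0,"wy": 0,"wz": 35,"tx": 0,"ty": 0,"tz": 0,"gripper": 0.0},
    {"wx": 0,"wy": 0,"wz": 42,"tx": 0,"ty": 0,"tz": 0,"gripper": 0.0},
    {"wx": 0,"wy": 0,"wz": 49,"tx": 0,"ty": 0,"tz": 0,"gripper": 0.0},
    {"wx": 0,"wy": 0,"wz": 56,"tx": 0,"ty": 0,"tz": 0,"gripper": 0.0},
  ],
)

```text
clock: 32.07
tcp_pos: [560.4, 348.6, 47.9]
tcp_rot: [0.506, 3.099, 0.006]
wrist_force: [-0.6, 4.2, 4.8]
grip_width: 0.151
grasp_force: 25.0
```

Request:
carry_out(
  motion=[
    {"wx": 0,"wy": 0,"wz": 7,"tx": 0,"ty": 0,"tz": 0,"gripper": 0.0},
    {"wx": 0,"wy": 0,"wz": 14,"tx": 0,"ty": 0,"tz": 0,"gripper": 0.0},
    {"wx": 0,"wy": 0,"wz": 21,"tx": 0,"ty": 0,"tz": 0,"gripper": 0.0},
    {"wx": 0,"wy": 0,"wz": 28,"tx": 0,"ty": 0,"tz": 0,"gripper": 0.0},
    {"wx": 0,"wy": 0,"wz": 35,"tx": 0,"ty": 0,"tz": 0,"gripper": 0.0},
    {"wx": 0,"wy": 0,"wz": 42,"tx": 0,"ty": 0,"tz": 0,"gripper": 0.0},
    {"wx": 0,"wy": 0,"wz": 49,"tx": 0,"ty": 0,"tz": 0,"gripper": 0.0},
    {"wx": 0,"wy": 0,"wz": 56,"tx": 0,"ty": 0,"tz": 0,"gripper": 0.0},
  ],
)

```text
clock: 32.73
tcp_pos: [561.5, 349.7, 48.0]
tcp_rot: [1.902, 2.5, 0.01]
wrist_force: [4.0, 5.9, 1.6]
grip_width: 0.15
grasp_force: 25.0
```

Run:
```python
from h import *
go((561.3,347.6,48),-74.5); print(env.get_state()["ft_torque"])
```

```text
yaw -74.5 t [-2.  -0.8 -0. ] w [ 0.1 -0.4 90. ]
yaw 105.5 t [-2.  -0.8 -0. ] w [  0.4   0.1 -90. ]
q7 0.05 q1 -0.99 f [4.  5.9 1.6] tcp [561.5 349.7  48. ] grip 0.15 t 32.7
[ 1.30678812 -0.71392079  0.13243793]
```

Request:
carry_out(
  motion=[
    {"wx": 0,"wy": 0,"wz": 7,"tx": 0,"ty": 0,"tz": 0,"gripper": 0.0},
    {"wx": 0,"wy": 0,"wz": 14,"tx": 0,"ty": 0,"tz": 0,"gripper": 0.0},
    {"wx": 0,"wy": 0,"wz": 21,"tx": 0,"ty": 0,"tz": 0,"gripper": 0.0},
    {"wx": 0,"wy": 0,"wz": 28,"tx": 0,"ty": 0,"tz": 0,"gripper": 0.0},
    {"wx": 0,"wy": 0,"wz": 35,"tx": 0,"ty": 0,"tz": 0,"gripper": 0.0},
    {"wx": 0,"wy": 0,"wz": 42,"tx": 0,"ty": 0,"tz": 0,"gripper": 0.0},
    {"wx": 0,"wy": 0,"wz": 49,"tx": 0,"ty": 0,"tz": 0,"gripper": 0.0},
    {"wx": 0,"wy": 0,"wz": 56,"tx": 0,"ty": 0,"tz": 0,"gripper": 0.0},
  ],
)

```text
clock: 33.4
tcp_pos: [563.0, 349.4, 48.0]
tcp_rot: [-2.852, -1.314, -0.013]
wrist_force: [8.3, 5.6, -1.3]
grip_width: 0.15
grasp_force: 25.0
```

Request:
carry_out(
  motion=[
    {"wx": 0,"wy": 0,"wz": 7,"tx": 0,"ty": 0,"tz": 0,"gripper": 0.0},
    {"wx": 0,"wy": 0,"wz": 14,"tx": 0,"ty": 0,"tz": 0,"gripper": 0.0},
    {"wx": 0,"wy": 0,"wz": 20,"tx": 0,"ty": 0,"tz": 0,"gripper": 0.0},
    {"wx": 0,"wy": 0,"wz": 25,"tx": 0,"ty": 0,"tz": 0,"gripper": 0.0},
    {"wx": 0,"wy": 0,"wz": 28,"tx": 0,"ty": 0,"tz": 0,"gripper": 0.0},
    {"wx": 0,"wy": 0,"wz": 28,"tx": 0,"ty": 0,"tz": 0,"gripper": 0.0},
  ],
)

```text
clock: 33.9
tcp_pos: [563.4, 348.7, 48.0]
tcp_rot: [-3.084, -0.588, -0.012]
wrist_force: [9.5, 5.9, 0.3]
grip_width: 0.149
grasp_force: 25.0
```

Run:
```python
from h import *
go((561.3,347.6,48),-74.5); print(env.get_state()["ft_torque"])
```

```text
yaw -74.5 t [-2.4  0.3  0. ] w [-0.1 -0.5  6.1]
yaw 105.5 t [-2.4  0.3  0. ] w [ 7.000e-01 -1.000e-01 -1.739e+02]
q7 -1.14 q1 -1.18 f [9.5 5.9 0.3] tcp [563.4 348.7  48. ] grip 0.15 t 33.9
[ 1.06148442 -1.91639829 -0.06386442]
```

Request:
carry_out(
  motion=[
    {"wx": 0,"wy": 0,"wz": 3,"tx": -1,"ty": 0,"tz": 0,"gripper": 0.0},
    {"wx": 0,"wy": 0,"wz": 6,"tx": -1,"ty": 0,"tz": 0,"gripper": 0.0},
    {"wx": 0,"wy": 0,"wz": 9,"tx": -1,"ty": 0,"tz": 0,"gripper": 0.0},
    {"wx": 0,"wy": 0,"wz": 11,"tx": -1,"ty": 0,"tz": 0,"gripper": 0.0},
    {"wx": 0,"wy": 0,"wz": 12,"tx": -1,"ty": 0,"tz": 0,"gripper": 0.0},
    {"wx": 0,"wy": 0,"wz": 12,"tx": -1,"ty": 0,"tz": 0,"gripper": 0.0},
    {"wx": 0,"wy": 0,"wz": 12,"tx": -1,"ty": 0,"tz": 0,"gripper": 0.0},
  ],
)

```text
clock: 34.48
tcp_pos: [563.0, 348.4, 48.1]
tcp_rot: [-3.127, -0.27, -0.013]
wrist_force: [11.7, 4.8, -2.0]
grip_width: 0.16
grasp_force: 25.7
```

Run:
```python
from h import *
go((561.3,347.6,48),-74.5); print(env.get_state()["ft_torque"])
```

```text
yaw -74.5 t [-1.8  0.5  0.1] w [-0.1 -0.5 -5.6]
yaw 105.5 t [-1.8  0.5  0.1] w [-8.000e-01  1.000e-01  1.744e+02]
q7 -1.31 q1 -1.21 f [11.7  4.8 -2. ] tcp [563.  348.4  48.1] grip 0.16 t 34.5
[ 1.03633702 -2.3810869   0.53359599]
```

Torque rose to 0.53 N·m with the wing twisting in the pads: at the stop. Release and check.

Request:
carry_out(
  motion=[
    {"wx": 0,"wy": 0,"wz": 0,"tx": 0,"ty": 0,"tz": 0,"gripper": 0.5},
    {"wx": 0,"wy": 0,"wz": 0,"tx": 0,"ty": 0,"tz": 0,"gripper": 0.5},
    {"wx": 0,"wy": 0,"wz": 0,"tx": 0,"ty": 0,"tz": 0,"gripper": 0.5},
    {"wx": 0,"wy": 0,"wz": 0,"tx": 0,"ty": 0,"tz": -20,"gripper": 0.6},
    {"wx": 0,"wy": 0,"wz": -7,"tx": 0,"ty": 0,"tz": -55,"gripper": 0.8},
    {"wx": 0,"wy": 0,"wz": -14,"tx": 0,"ty": 0,"tz": -95,"gripper": 1},
    {"wx": 0,"wy": 0,"wz": -21,"tx": 0,"ty": 0,"tz": -130,"gripper": 1},
    {"wx": 0,"wy": 0,"wz": -28,"tx": 0,"ty": 0,"tz": -155,"gripper": 1},
  ],
)

```text
clock: 35.15
tcp_pos: [559.6, 345.5, 204.5]
tcp_rot: [-2.97, -1.023, -0.004]
wrist_force: [0.9, 0.2, 0.9]
grip_width: 0.69
grasp_force: 0.0
```

Run:
```python
from h import *
go((605,230,205),91.7)
```

```text
yaw 91.7 t [-35.3 118.9  -0.5] w [   0.2   -0.  -143.7]
yaw 271.7 t [-35.3 118.9  -0.5] w [-0.  -0.1 36.3]
q7 -1.02 q1 -1.22 f [0.9 0.2 0.9] tcp [559.6 345.5 204.5] grip 0.69 t 35.1
```

Request:
carry_out(
  motion=[
    {"wx": 0,"wy": 0,"wz": 0,"tx": -35,"ty": 20,"tz": 0,"gripper": 1},
    {"wx": 0,"wy": 0,"wz": 0,"tx": -45,"ty": 40,"tz": -10,"gripper": 1},
    {"wx": 0,"wy": 0,"wz": 0,"tx": -45,"ty": 40,"tz": -10,"gripper": 1},
    {"wx": 0,"wy": 0,"wz": 0,"tx": -45,"ty": 40,"tz": -10,"gripper": 1},
    {"wx": 0,"wy": 0,"wz": 0,"tx": -45,"ty": 40,"tz": -10,"gripper": 1},
  ],
)

```text
clock: 35.57
tcp_pos: [547.5, 287.4, 211.0]
tcp_rot: [-2.972, -1.015, 0.001]
wrist_force: [-0.4, -0.1, 0.1]
grip_width: 0.996
grasp_force: 0.0
```

Run:
```python
from wing import *
c,im=look("wrist","w16"); np.savez("w16.npz",im=im,R=c["R"],o=c["o"]); print(c["o"])
wing("w16")
for x in blobs(mask(im,"green",80,50),10): print("green",x[0],np.round(x[1:3],1),onz(c,x[1:3],40)[0].round(1))
c,im=look("top","top2")
for col in ("blue","yellow","green"): print(col,[(int(x[0]),np.round(onz(c,x[1:3],58)[0])) for x in blobs(mask(im,col),20) if 100<x[1]<500 and 100<x[2]<300])
print(env.get_state()["clock"])
```

```text
[598.60251319 327.09144314 368.44766842]
red [883.5 279.3 131.6] (261, 105, 36, 61) ((277.890380859375, 134.9589080810547), (18.72658348083496, 61.7977294921875), 20.556045532226562)
 white [ 77.  268.5 157.2]
   z 74 [543.3 342.5] r 18.7 yaw -164.3
   z 67 [541.9 342.9] r 19.9 yaw -166.4
 white [ 19.  289.5 105.3]
   z 74 [589.9 354. ] r 29.4 yaw 12.6
   z 67 [589.7 354.7] r 29.3 yaw 14.0
 white [ 18.5 286.4 138.2]
   z 74 [566.2 339.9] r 9.1 yaw -57.6
   z 67 [565.4 340.2] r 8.5 yaw -60.9
 white [ 17.  268.8 132.1]
   z 74 [561.  354.9] r 7.3 yaw 92.2
   z 67 [560.1 355.6] r 8.1 yaw 98.4
green 2954.0 [621.7 106.6] [780.  107.8]
green 67.0 [558.4 224.2] [663.4  67.8]
green 33.0 [302.1 182.9] [536.5 302.8]
blue [(3177, array([511., 161.])), (162, array([613., 337.])), (80, array([589., 249.])), (72, array([576., 292.])), (52, array([654., 360.]))]
yellow []
green [(65, array([597.,  41.])), (34, array([416., -94.])), (30, array([619., 243.]))]
35.6667
```

Run:
```python
from h import *
print(env.get_state()["wrist_force"]); print(env.finish_job())
```

```text
[-0.21139255  0.20077035 -0.73599704]
the job is handed in; nothing more can be done
None
```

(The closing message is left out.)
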